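Load the hook-plate blanks into the gang vise between the pattern boards and clamp the row

ROBOT

A 7-joint arm with a two-finger parallel gripper is mounted at the origin on the work surface. World frame = base frame: x ahead of the robot, y to its left, z up, the work surface at z = 0. Lengths are in m, angles in rad, forces in N, time in s.
With the tool pointing down it reaches from about 0.425 to 0.925 m from the base axis. Payload 6.8 kg.
Tool frame: the origin (TCP) lies at the very end of the fingers, on their centre line; the grasp point (between the pads) lies 19 mm behind it; z points along the fingers, y is the line along which they close (so a half turn about z gives the same grasp; the last joint's range is limited). The gripper opens to 85 mm and grips with 20 to 120 N. Pads are 22 mm wide; open, the fingers measure 114 mm over their backs; the gripper's body (76 mm by 85 mm) begins 54 mm behind the grasp point. The pads swing forward as they close: fully open they stand 13 mm farther back than shut.
Start: joints at [1.238, 0.477, 0.022, 1.555, -0.011, 1.109, -0.083], TCP at [0.15, -0.658, 0.231] pointing down, gripper open.
Joint ranges: [-2.96, 2.96], [-0.34, 2.1], [-1.41, 1.46], [0.24, 2.44], [-1.37, 4.51], [0.17, 1.92], [-2.96, 2.96]. Speed limits (rad/s): [2.39, 2.39, 3.14, 3.14, 3.14, 3.14, 3.14].

INTERFACE

Orientations are given as a rotation vector (axis times angle).
In Python, from bench import monitor, optics, r gives the robot as it stands.
- The arm moves only by the shell command python3 -m crank 'ROWS' [OPENING] [FORCE]. ROWS is JSON, a list of rows, each a list of 2 entries, a list of its own where there are three numbers: the shift along the tool's x, y, z in cm, then the turn, a rotation vector about the tool's x, y, z in rad. A call has 1 to 5 rows; each row shifts and turns the commanded pose from where the row before left it, along the tool's axes as they then stand; what a row does not reach is not made up. A row lasts 1/10 s, in which the tool goes at most 50 mm and 8.59 degrees, less where a joint would pass 70% of its speed; a pose out of reach is approached as far as the arm can. A call is refused whole if a number of a shift passes 5 or a number of a turn 0.15, either way. A call with a gripper value outside its range is refused whole. OPENING is the finger opening in cm, from 0 to 8.54, set as the call begins (- or left out, the last holds). The fingers move at their own pace and stop on an object; FORCE is the grip in N (left out, the last holds). Time passes only in rows, so rows that do not move let the fingers close. It gives the time, the measured TCP pose, the force, the opening and the grip force at its end, in the units of the state.
- monitor.get_obs(): the state, without advancing time (a new reading comes with each control period).
- optics.grab_frame(name): name is "side" or "top"; returns (picture, depth): 480x640x3 uint8, red, green, blue; 480x640 float32, m along the optical axis (not along the pixel's ray), 0 where there is no reading.
- optics.camera_model(name): a dict with "vertical_fov" (degrees; the focal length in pixels is half the picture's height over the tangent of half this angle, whatever the lens; pixels are square), "cx", "cy" (the principal point, pixels), "D" ([k1, k2, p1, p2, k3] as OpenCV has them; the pictures are not rectified), "R" (3x3) and "t" (3): a world point X has camera coordinates R X + t. Camera axes: x right, y down, z forward; pixel columns grow to the right and rows downward; lengths in m; the calibration is good to about 2 mm. A picture is of the moment at which its call begins. camera_model takes no time and is no camera call.
- r.hand_in(): hands the job in; it is judged then, once.
The state is a dict: "clock": time; "joints": joint angles; "qvel": joint speeds; "tau": joint torques, N m; "tcp_pos": TCP position; "orientation": TCP orientation; "contact_force": force on the tool from outside, world axes, zero at the start; "moment": the same for the moment, N m; "grip_width": finger opening in m; "gripper_force": force on a finger pad.
Only numpy, scipy, OpenCV 4.12 (cv2) and the standard library are available. Lean on these libraries where they do the work, as an engineer would, in place of code of your own. Each camera call takes 0.05 s, during which the arm holds its last target. There are 200 camera calls.

TASK

Back the vise jaw off with its crank, then push every loose blank into the row standing in the vise, upright on its edge, somewhere between the two thick pattern boards and fully home against the back fence like its neighbours. Do not topple anything in the row, keep the pattern boards at the two ends, then crank the jaw in until the whole row is clamped firmly for sanding, and leave the other things on the bench where they are.

Things in the scene. Friction and masses are not known exactly. Their poses are not given: they have to be found in the camera images.
- vise: gang vise fixed to the bench; origin under its base, z up. Steel bed, top 65 mm up, x -105 to +80, y -170 to +145 mm. The row stands on it along y, boards lengthwise along x. Open at the front (-x, robot side); back fence 24 mm high, face at x +50: a board home touches it, centre at x +2. Fixed jaw (34 mm high, x -43 to +49) at the -y end, face at y -125. Nut block 60x26x44 mm at y +123
- jaw: moving jaw, 92 x 38 x 34 mm with a wooden facing, sliding along vise y, driven only by the crank. Origin at the lower edge of its working face (which looks to vise -y), mid-length, on the bed. The face just touches the row as first packed (two pattern boards, three blanks) at vise y -18.5 mm (crank angle 0); it can go from -20 mm to +88 mm from there
- crank (a joint): crank angle, rad, on a screw along vise y. Positive turns about vise +y (anticlockwise seen from the crank's end) and backs the jaw off 20 mm a turn; negative (clockwise) closes. 0: arm straight up; pi/2: arm along vise +x. It travels with the jaw. Free turning takes about 5 N at the grip; 10 N clamps the row well (the crank then hardly turns on); it stays where left, the screw locks itself
- crank_grip (a point): centre of the usable length of the crank's revolving black grip, a cylinder 20 mm across and 50 mm long parallel to vise y, 42 mm off the screw's axis; the crank arm's face is 28 mm to the -y side of this point. It spins freely on its pin, so it can be held fast and led round
- crank_axis (a point): the centre that the grip circles round: the point of the screw's axis beside crank_grip (42 mm from it, in the plane square to the axis); it travels with the jaw along vise y
- pattern_a: pattern board of dark hardwood, 96 mm long, 24 mm thick, 36 mm high, same end bevels as the blanks, two screw holes, 160 g; it stands loose next to the fixed jaw. Origin at the centre of its underside, x along its length, y across its thickness
- pattern_b: the like pattern board at the other end of the row, on the moving jaw's side; loose. Origin and axes likewise
- row1_mid (a point): one of the three blanks that stand in the row from the start: beech blank 96 long, 19 thick, 38 mm high, upright on its long edge, one screw hole, 80 g; both upright ends bevelled 6.5 mm per side over the last 14 mm to a 6 mm nose. Site at its centre, half-way up: x along its length, y across its thickness, z up
- row2_mid (a point): one of the three blanks that stand in the row from the start: beech blank 96 long, 19 thick, 38 mm high, upright on its long edge, one screw hole, 80 g; both upright ends bevelled 6.5 mm per side over the last 14 mm to a 6 mm nose. Site at its centre, half-way up: x along its length, y across its thickness, z up
- row3_mid (a point): one of the three blanks that stand in the row from the start: beech blank 96 long, 19 thick, 38 mm high, upright on its long edge, one screw hole, 80 g; both upright ends bevelled 6.5 mm per side over the last 14 mm to a 6 mm nose. Site at its centre, half-way up: x along its length, y across its thickness, z up
- blank1_mid (a point): one of the two to four blanks waiting loose on the bench (state None if absent): beech blank 96 long, 19 thick, 38 mm high, upright on its long edge, one screw hole, 80 g; both upright ends bevelled 6.5 mm per side over the last 14 mm to a 6 mm nose. Site at its centre, half-way up: x along its length, y across its thickness, z up
- blank2_mid (a point): one of the two to four blanks waiting loose on the bench (state None if absent): beech blank 96 long, 19 thick, 38 mm high, upright on its long edge, one screw hole, 80 g; both upright ends bevelled 6.5 mm per side over the last 14 mm to a 6 mm nose. Site at its centre, half-way up: x along its length, y across its thickness, z up
- blank3_mid (a point): one of the two to four blanks waiting loose on the bench (state None if absent): beech blank 96 long, 19 thick, 38 mm high, upright on its long edge, one screw hole, 80 g; both upright ends bevelled 6.5 mm per side over the last 14 mm to a 6 mm nose. Site at its centre, half-way up: x along its length, y across its thickness, z up
- blank4_mid (a point): one of the two to four blanks waiting loose on the bench (state None if absent): beech blank 96 long, 19 thick, 38 mm high, upright on its long edge, one screw hole, 80 g; both upright ends bevelled 6.5 mm per side over the last 14 mm to a 6 mm nose. Site at its centre, half-way up: x along its length, y across its thickness, z up
- ring1: bystander: turned wooden ring, 96 mm across, 24 mm high; origin under its centre
- ring2: bystander: the like ring
- sanding_block: bystander: cork sanding block 112 x 67 x 36 mm; origin under its centre
- dust_brush: bystander: dust brush lying behind the vise
- glue: bystander: glue bottle 60 mm across, 170 mm high
- wax_tin: bystander: flat tin 84 mm across, 50 mm high
- offcut: bystander: wood offcut 90 x 45 x 22 mm

How it is judged:
By the outcome, as a careful person would: the job done as asked, in the order asked, and still so for the second after the job is handed in, with the robot touching nothing.
Of blank1, blank2, blank3, blank4 only 2 to 4 are there at a start; the rules pass over those that are not, and their reading is None.
At some moment in a run one of blank1, blank2, blank3, blank4 may be knocked a few centimetres aside while the robot is not near it.
It also fails if it takes over 210 s, if anything falls off the work surface, if the arm or the gripper's body presses on something with over 40 N, if the wrist force passes 120 N, or if a joint passes its speed limit or range.

## Working session

There is one attempt and no reset: what is moved stays moved. The work goes in short steps, Python scripts to look and compute and a shell command to move; the robot and the scene stay as the last step left them, time stands still between calls to the robot, and variables do not carry over. Pictures are saved under pics/ and viewed, at most 14 in all, crops included, and the job is handed in when it is done.

```bash
ls; mkdir -p pics
cat > h.py <<'E'
import numpy as np, cv2
from bench import monitor, optics, r
from scipy.spatial.transform import Rotation as R
def cam(n):
    m=optics.camera_model(n); f=240/np.tan(np.radians(m["vertical_fov"])/2)
    K=np.array([[f,0,m["cx"]],[0,f,m["cy"]],[0,0,1]]); return K,np.array(m["D"]),np.array(m["R"]),np.array(m["t"])
def grab(n,name=None):
    p,d=optics.grab_frame(n)
    if name: cv2.imwrite(f"pics/{name}.png",p[:,:,::-1]); np.save(f"pics/{name}.npy",d)
    return p,d
def ray(n,uv,z):  # pixels -> world at plane z
    K,D,Rm,t=cam(n); q=cv2.undistortPoints(np.array(uv,float).reshape(-1,1,2),K,D).reshape(-1,2)
    d=np.c_[q,np.ones(len(q))]@Rm; c=-Rm.T@t
    return c+d*((z-c[2])/d[:,2])[:,None]
def dep(n,uv,depth):
    K,D,Rm,t=cam(n); uv=np.array(uv,float).reshape(-1,2); q=cv2.undistortPoints(uv.reshape(-1,1,2),K,D).reshape(-1,2)
    z=depth[uv[:,1].astype(int),uv[:,0].astype(int)]
    return (np.c_[q,np.ones(len(q))]*z[:,None]-t)@Rm
def proj(n,X):
    K,D,Rm,t=cam(n); return cv2.projectPoints(np.array(X,float).reshape(-1,1,3),cv2.Rodrigues(Rm)[0],t,K,D)[0].reshape(-1,2)
E
python3 - <<'E'
from h import *
for n in("top","side"):
    grab(n,n+"0"); K,D,Rm,t=cam(n); print(n,K[0,0],D,-Rm.T@t, Rm[2])
s=monitor.get_obs(); print({k:np.round(v,3) for k,v in s.items()}, R.from_rotvec(s["orientation"]).as_matrix().round(3))
E
```

```text
pics
top 448.1720915470906 [-0.06651657  0.          0.          0.          0.        ] [0.4754536  0.06176894 1.20490613] [ 0.06852699 -0.00754892 -0.9976207 ]
side 474.8200566873856 [-0.06846218  0.          0.          0.          0.        ] [0.32327511 0.6719017  0.83875297] [ 0.25068659 -0.62601892 -0.73841489]
{'clock': np.float64(0.1), 'joints': array([ 1.238,  0.478,  0.022,  1.556, -0.012,  1.109, -0.083]), 'qvel': array([-0.   , -0.001, -0.001, -0.005,  0.   ,  0.001,  0.001]), 'tau': array([ 5.0000e-03, -5.9775e+01,  1.6130e+00, -2.8195e+01,  1.3000e-02,
        5.0000e-03,  0.0000e+00]), 'tcp_pos': array([ 0.15 , -0.658,  0.23 ]), 'orientation': array([-3.12 , -0.352,  0.   ]), 'contact_force': array([0.435, 0.118, 0.724]), 'moment': array([0.008, 0.003, 0.028]), 'gripper_force': np.float64(0.0), 'grip_width': np.float64(0.086)} [[ 0.975  0.223 -0.   ]
 [ 0.223 -0.975  0.002]
 [-0.    -0.002 -1.   ]]
```

View pics/top0.png

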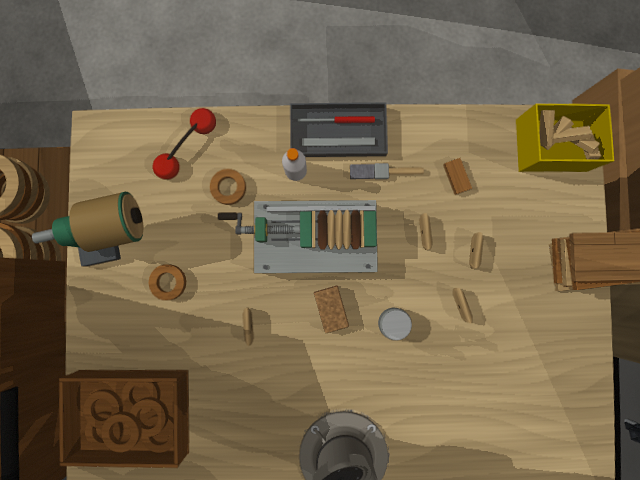

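View pics/side0.png

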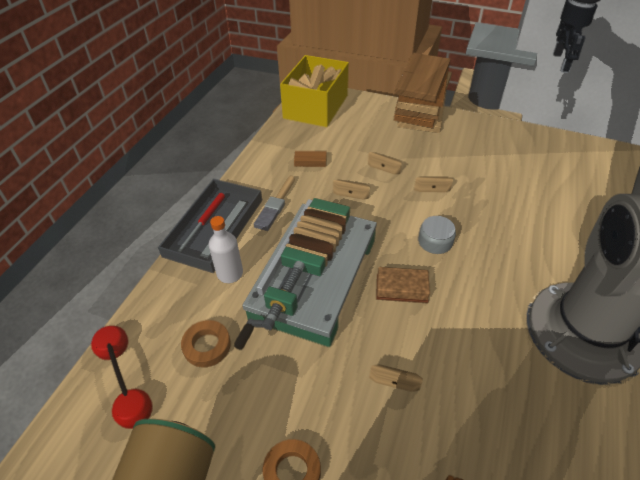

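The top view has the robot at the bottom and +x pointing up. The vise sits around (315,237), with the crank on its left (about 230,218). Loose blanks are near (426,231), (476,251), (462,305) and (247,324), so all four are present. The side view shows all of them upright with their holes visible. Next I'll measure them from depth.

```bash
cat >> h.py <<'E'
def cloud(n,d):
    v,u=np.mgrid[0:480,0:640]; P=dep(n,np.c_[u.ravel(),v.ravel()],d).reshape(480,640,3); P[d==0]=np.nan; return P
def blobs(P,roi,zlo,zhi,amin=40):
    m=((P[...,2]>zlo)&(P[...,2]<zhi)).astype(np.uint8); k=np.zeros_like(m); x0,y0,x1,y1=roi; k[y0:y1,x0:x1]=1
    n,l,s,c=cv2.connectedComponentsWithStats(m*k); out=[]
    for i in range(1,n):
        if s[i,4]<amin: continue
        Q=P[l==i]; z=np.median(Q[:,2]); (cx,cy),(w,h),a=cv2.minAreaRect((Q[:,:2]*1000).astype(np.float32))
        if w<h: w,h,a=h,w,a-90
        out.append((c[i].round(0),s[i,4],[round(cx,1),round(cy,1)],[round(w),round(h)],round((a+90)%180-90,1),round(z*1000,1)))
    return out
E
python3 - <<'E'
from h import *
import cv2
p,_=0,0
d=np.load("pics/top0.npy"); P=cloud("top",d)
print(P[200:400:40,200:600:80,2].round(4))
for b in blobs(P,(150,100,520,350),0.026,0.06): print("mid",b)
for b in blobs(P,(200,190,390,280),0.058,0.07,200): print("bed",b)
for b in blobs(P,(200,190,390,280),0.075,0.2,8): print("hi",b)
im=cv2.imread("pics/top0.png")[190:280,205:385]; cv2.imwrite("pics/c1.png",cv2.resize(im,None,fx=4.4,fy=4.4,interpolation=2))
print(optics.camera_model("top")["R"])
E
```

```text
[[-4.800e-03 -2.000e-04  6.630e-02 -1.000e-03  2.300e-03]
 [-3.400e-03  6.700e-02  1.018e-01  4.700e-03  1.200e-03]
 [ 3.000e-04 -2.900e-03  1.000e-04 -2.000e-03  1.100e-03]
 [-1.700e-03 -2.000e-04  8.700e-03 -2.700e-03  5.000e-04]
 [ 3.800e-03  2.000e-03  3.000e-03  3.000e-04  4.000e-03]]
mid (array([342., 126.]), np.int32(632), [869.4, 0.6], [261, 142], -89.9, np.float64(33.5))
mid (array([182., 143.]), np.int32(973), [838.3, 420.4], [223, 64], -38.5, np.float64(34.2))
mid (array([296., 175.]), np.int32(58), [741.9, 116.4], [53, 17], -83.3, np.float64(44.2))
mid (array([427., 231.]), np.int32(280), [588.9, -227.2], [96, 21], 4.3, np.float64(37.4))
mid (array([478., 250.]), np.int32(294), [536.1, -362.3], [97, 22], -8.7, np.float64(37.3))
mid (array([331., 309.]), np.int32(1062), [387.1, 28.1], [110, 65], 14.9, np.float64(35.8))
mid (array([464., 305.]), np.int32(293), [391.8, -319.8], [95, 22], 19.4, np.float64(37.1))
mid (array([247., 326.]), np.int32(270), [345.6, 247.9], [96, 20], 4.2, np.float64(38.0))
mid (array([395., 324.]), np.int32(843), [346.5, -137.4], [83, 82], -1.8, np.float64(49.3))
bed (array([298., 209.]), np.int32(1240), [637.0, 67.4], [312, 64], -89.9, np.float64(64.8))
bed (array([310., 256.]), np.int32(3680), [561.1, 66.3], [315, 154], 89.2, np.float64(64.9))
hi (array([318., 226.]), np.int32(4097), [597.2, 113.8], [399, 108], 89.3, np.float64(99.1))
[[-0.01439144 -0.9998748   0.00657742]
 [-0.99754546  0.01390647 -0.06862705]
 [ 0.06852699 -0.00754892 -0.9976207 ]]
```

View pics/c1.png

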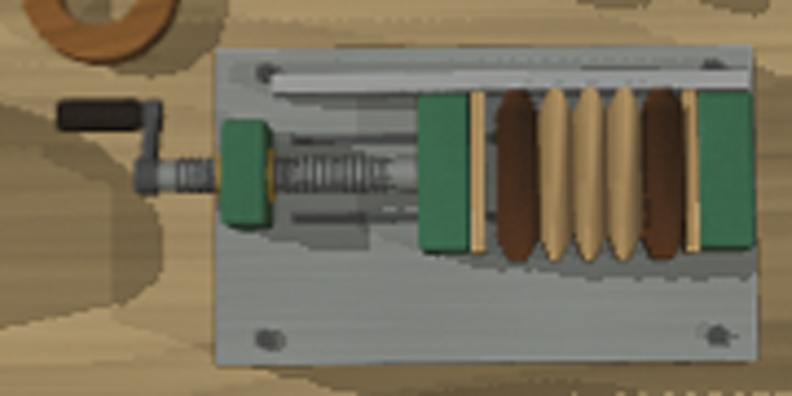

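Run:
```python
from h import *
d=np.load("pics/top0.npy"); P=cloud("top",d); im=cv2.imread("pics/top0.png")
Q=P[150:300,180:420].reshape(-1,3); C=im[150:300,180:420].reshape(-1,3).astype(int); Q*=1000
# bed front edge, left/right edges
b=Q[(Q[:,2]>58)&(Q[:,2]<71)]
e=[]
for y in range(-70,220,20):
    s=b[abs(b[:,1]-y)<6]; 
    if len(s)>5: e.append((y,np.sort(s[:,0])[:2].mean()))
e=np.array(e); print("front edge fit",np.polyfit(e[:,0],e[:,1],1), "right/left", [ (np.sort(b[abs(b[:,0]-x)<6][:,1])[[1,-2]]).round(1) for x in(500,520,540)])
# row tops
t=Q[(Q[:,2]>92)&(Q[:,2]<108)]; tc=C[(Q[:,2]>92)&(Q[:,2]<108)]
m=(abs(t[:,0]-590)<8); 
o=np.argsort(t[m][:,1]); print([(round(y),round(z),tuple(c)) for y,z,c in zip(t[m][o][::3,1],t[m][o][::3,2],tc[m][o][::3])])
# row top x-extents
r_=(t[:,1]>-45)&(t[:,1]<60); print("x ext", np.percentile(t[r_][:,0],[0.5,2,98,99.5]).round(1))
k=Q[(Q[:,2]>30)&(Q[:,1]>222)&(Q[:,1]<330)&(abs(Q[:,0]-610)<60)]; ck=C[(Q[:,2]>30)&(Q[:,1]>222)&(Q[:,1]<330)&(abs(Q[:,0]-610)<60)]
dk=ck.max(1)<60; g=k[dk]; print("grip",len(g),g.min(0).round(1),g.max(0).round(1),np.percentile(g,[5,50,95],axis=0).round(1))
a=k[~dk]; print("arm/screw",np.percentile(a,[2,50,98],axis=0).round(1)); 
for yy in range(222,310,6):
    s=k[abs(k[:,1]-yy)<3]; print(yy,len(s), s.min(0)[[0,2]].round(), s.max(0)[[0,2]].round()) if len(s) else 0
```

```text
front edge fit [2.92960936e-03 4.84838858e+02] right/left [array([-90.1, 223.7]), array([-87.7, 223.5]), array([-88.1, 223.3])]
[(-86, 93, (np.int64(63), np.int64(80), np.int64(71))), (-85, 97, (np.int64(64), np.int64(81), np.int64(72))), (-82, 98, (np.int64(67), np.int64(92), np.int64(51))), (-82, 103, (np.int64(69), np.int64(95), np.int64(53))), (-80, 97, (np.int64(77), np.int64(103), np.int64(59))), (-79, 101, (np.int64(75), np.int64(101), np.int64(58))), (-77, 97, (np.int64(74), np.int64(99), np.int64(59))), (-75, 95, (np.int64(73), np.int64(101), np.int64(58))), (-75, 101, (np.int64(75), np.int64(101), np.int64(59))), (-73, 96, (np.int64(73), np.int64(100), np.int64(56))), (-72, 99, (np.int64(75), np.int64(101), np.int64(59))), (-70, 97, (np.int64(76), np.int64(102), np.int64(60))), (-70, 99, (np.int64(76), np.int64(102), np.int64(59))), (-68, 97, (np.int64(75), np.int64(101), np.int64(60))), (-67, 99, (np.int64(74), np.int64(102), np.int64(59))), (-65, 97, (np.int64(75), np.int64(100), np.int64(59))), (-65, 97, (np.int64(74), np.int64(101), np.int64(59))), (-63, 96, (np.int64(7
[... 14080 characters left out ...]
np.int64(120)))]
x ext [542.1 544.9 635.8 641.5]
grip 159 [583.2 224.1  68.3] [637.1 313.6  98.6] [[586.1 254.6  73. ]
 [628.2 284.4  78.8]
 [636.4 310.1  92. ]]
arm/screw [[561.7 222.7  61.6]
 [597.8 248.1  93.6]
 [657.  298.6 101.4]]
222 46 [550.  61.] [668.  98.]
228 19 [583.  90.] [601. 102.]
234 20 [583.  92.] [601. 102.]
240 16 [584.  90.] [601. 100.]
246 21 [584.  89.] [601. 100.]
252 22 [584.  74.] [628. 102.]
258 62 [583.  66.] [639. 101.]
264 39 [583.  73.] [639. 104.]
270 17 [622.  71.] [639.  82.]
276 19 [621.  71.] [639.  82.]
282 22 [621.  73.] [639.  81.]
288 16 [622.  72.] [640.  82.]
294 19 [622.  71.] [639.  84.]
300 20 [621.  74.] [639.  84.]
306 17 [622.  72.] [640.  80.]
```

Key measurements:
- **Vise:** origin ≈ (0.590, 0.0795), yaw ≈ 0.
- **Crank:** axis x ≈ 0.592, z ≈ 0.092. Grip at (0.6305, 0.288, 0.0736), about 116° or +6.5 mm, which agrees with the visible jaw gap.

I'll turn the tool so tool x = world +y and tool y = world +x, then go over the crank.

```bash
python3 -m crank '[[[0,0,0],[0,0,-0.15]],[[0,0,0],[0,0,-0.15]],[[0,0,0],[0,0,-0.15]],[[0,0,0],[0,0,-0.15]],[[0,0,0],[0,0,-0.15]]]' 5 40
python3 -m crank '[[[0,0,0],[0,0,-0.15]],[[0,0,0],[0,0,-0.15]],[[0,0,0],[0,0,-0.15]],[[0,0,0],[0,0,-0.146]],[[0,4,0],[0,0,0]]]'
python3 -m crank '[[[0,5,0],[0,0,0]],[[0,5,0],[0,0,0]],[[0,5,0],[0,0,0]],[[0,5,0],[0,0,0]],[[0,5,0],[0,0,0]]]'
python3 -m crank '[[[4,5,0],[0,0,0]],[[4,5,0],[0,0,0]],[[4,5,0],[0,0,0]],[[4,4,0],[0,0,0]],[[4,0,0],[0,0,0]]]'
```

```text
clock: 0.6
tcp_pos: [0.1503, -0.6577, 0.2307]
orientation: [-2.77, -1.479, -0.0]
contact_force: [-1.1, 0.7, -0.5]
grip_width: 0.0501
gripper_force: 0.0
clock: 1.1
tcp_pos: [0.1822, -0.6598, 0.2306]
orientation: [-2.225, -2.212, 0.006]
contact_force: [-0.8, -0.7, 0.6]
grip_width: 0.0499
gripper_force: 0.0
clock: 1.6
tcp_pos: [0.4421, -0.6577, 0.2307]
orientation: [-2.221, -2.22, 0.0]
contact_force: [-0.1, -0.8, -0.3]
grip_width: 0.05
gripper_force: 0.0
clock: 2.1
tcp_pos: [0.5979, -0.4843, 0.2293]
orientation: [-2.215, -2.226, -0.006]
contact_force: [0.7, 0.1, -0.1]
grip_width: 0.05
gripper_force: 0.0
```

```bash
python3 -m crank '[[[5,0,0],[0,0,0]],[[5,0,0],[0,0,0]],[[5,0,0],[0,0,0]],[[5,0,0],[0,0,0]],[[5,0,0],[0,0,0]]]'|grep tcp
python3 -m crank '[[[5,0,0],[0,0,0]],[[5,0,0],[0,0,0]],[[5,0,0],[0,0,0]],[[5,0,0],[0,0,0]],[[5,0,0],[0,0,0]]]'|grep tcp
python3 -m crank '[[[5,0,0],[0,0,0]],[[5,0,0],[0,0,0]],[[5,0,0],[0,0,0]],[[5,0,0],[0,0,0]],[[5,0,0],[0,0,0]]]'|grep tcp
python3 -m crank '[[[0,0,0],[0,0,0]],[[0,0,0],[0,0,0]],[[0,0,0],[0,0,0]]]'
```

```text
tcp_pos: [0.5924, -0.237, 0.2309]
tcp_pos: [0.5924, 0.0128, 0.2311]
tcp_pos: [0.5926, 0.2626, 0.2309]
clock: 3.9
tcp_pos: [0.5933, 0.2593, 0.2307]
orientation: [2.223, 2.219, -0.002]
contact_force: [0.1, -0.5, -0.0]
grip_width: 0.0498
gripper_force: 0.0
```

```bash
python3 -m crank '[[[4.2,3.7,0],[0,0,0]],[[0,0,5],[0,0,0]],[[0,0,5],[0,0,0]],[[0,0,0],[0,0,0]]]'
python3 - <<'E'
from h import *
grab("side","side1"); grab("top","top1")
s=cv2.imread("pics/side1.png")[240:420,160:400]; t=cv2.imread("pics/top1.png")[150:300,180:420]
cv2.imwrite("pics/c2.png",np.hstack([cv2.resize(s,(400,300)),cv2.resize(t,(400,250))[:250] if 0 else cv2.resize(t,(400,300))]))
E
```

```text
clock: 4.3
tcp_pos: [0.6226, 0.293, 0.1236]
orientation: [-2.222, -2.217, 0.022]
contact_force: [-0.9, -0.7, -1.0]
grip_width: 0.0499
gripper_force: 0.0
```

View pics/c2.png

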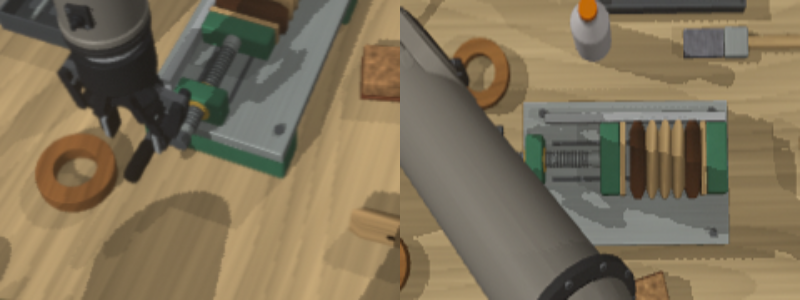

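The side crop shows the fingers open above the black grip, about in line with it. The top view is hidden by the arm. I'll check the settled pose.

```bash
python3 -c "
from h import *
print(monitor.get_obs()['tcp_pos'])"; python3 -m crank '[[[0,0,0],[0,0,0]],[[0,0,0],[0,0,0]]]'
```

```text
[0.62640925 0.29655536 0.13145118]
clock: 4.6
tcp_pos: [0.6277, 0.299, 0.1347]
orientation: [2.221, 2.219, 0.007]
contact_force: [0.9, 0.3, 0.3]
grip_width: 0.0502
gripper_force: 0.0
```

```bash
python3 -m crank '[[[0.2,0.25,3],[0,0,0]],[[0,0,3],[0,0,0]],[[0,0,1.4],[0,0,0]],[[0,0,0],[0,0,0]],[[0,0,0],[0,0,0]]]'; python3 -m crank '[[[0,0,0],[0,0,0]],[[0,0,0],[0,0,0]],[[0,0,0],[0,0,0]],[[0,0,0],[0,0,0]],[[0,0,0],[0,0,0]]]' 0.5 40
```

```text
clock: 5.1
tcp_pos: [0.6293, 0.3011, 0.0589]
orientation: [2.221, 2.221, 0.003]
contact_force: [-0.2, 0.5, -0.1]
grip_width: 0.0498
gripper_force: 0.0
clock: 5.6
tcp_pos: [0.63, 0.3013, 0.0584]
orientation: [2.221, 2.221, 0.006]
contact_force: [4.8, 3.1, 1.6]
grip_width: 0.0185
gripper_force: 39.3
```

```bash
python3 -m crank '[[[0.02,-0.14,0.26],[0,0,0]],[[0.17,-1.54,1.54],[0,0,0]],[[0,0,0],[0,0,0]],[[0,0,0],[0,0,0]]]'; python3 -m crank '[[[0.17,-2.1,0.56],[0,0,0]],[[0,0,0],[0,0,0]],[[0.16,-2.1,-0.56],[0,0,0]],[[0,0,0],[0,0,0]],[[0,0,0],[0,0,0]]]'
```

```text
clock: 6.0
tcp_pos: [0.6093, 0.3034, 0.039]
orientation: [-2.218, -2.221, 0.004]
contact_force: [-3.4, 3.0, 2.9]
grip_width: 0.0184
gripper_force: 39.5
clock: 6.5
tcp_pos: [0.5714, 0.3065, 0.0414]
orientation: [2.22, 2.22, 0.006]
contact_force: [1.2, 0.9, 9.5]
grip_width: 0.0187
gripper_force: 40.9
```

```bash
python3 -m crank '[[[0.17,-1.54,-1.54],[0,0,0]],[[0.17,-0.56,-2.1],[0,0,0]],[[0.16,0.56,-2.1],[0,0,0]],[[0.17,1.54,-1.54],[0,0,0]],[[0.17,2.1,-0.56],[0,0,0]]]'|grep -v ori
python3 -m crank '[[[0.16,2.1,0.56],[0,0,0]],[[0.17,1.54,1.54],[0,0,0]],[[0.17,0.56,2.1],[0,0,0]],[[0.16,-0.56,2.1],[0,0,0]],[[0,0,0],[0,0,0]]]'|grep -v ori
```

```text
clock: 7.0
tcp_pos: [0.5869, 0.3148, 0.1185]
contact_force: [-10.7, -2.7, 12.4]
grip_width: 0.0183
gripper_force: 42.4
clock: 7.5
tcp_pos: [0.6255, 0.3219, 0.0521]
contact_force: [4.1, 5.9, -8.6]
grip_width: 0.0183
gripper_force: 40.1
```

Tracking is good. I'm at 480°, so 35 more steps take it to 1530° (+85 mm).

```bash
python3 -m crank '[[[0.17,-1.54,1.54],[0,0,0]],[[0.17,-2.1,0.56],[0,0,0]],[[0.16,-2.1,-0.56],[0,0,0]],[[0.17,-1.54,-1.54],[0,0,0]],[[0.17,-0.56,-2.1],[0,0,0]]]'|grep -E "tcp|con"
python3 -m crank '[[[0.16,0.56,-2.1],[0,0,0]],[[0.17,1.54,-1.54],[0,0,0]],[[0.17,2.1,-0.56],[0,0,0]],[[0.16,2.1,0.56],[0,0,0]],[[0.17,1.54,1.54],[0,0,0]]]'|grep -E "tcp|con"
python3 -m crank '[[[0.17,0.56,2.1],[0,0,0]],[[0.16,-0.56,2.1],[0,0,0]],[[0.17,-1.54,1.54],[0,0,0]],[[0.17,-2.1,0.56],[0,0,0]],[[0.16,-2.1,-0.56],[0,0,0]]]'|grep -E "tcp|con"
python3 -m crank '[[[0.17,-1.54,-1.54],[0,0,0]],[[0.17,-0.56,-2.1],[0,0,0]],[[0.16,0.56,-2.1],[0,0,0]],[[0.17,1.54,-1.54],[0,0,0]],[[0.17,2.1,-0.56],[0,0,0]]]'|grep -E "tcp|con|wid"
```

```text
tcp_pos: [0.5502, 0.3295, 0.0763]
contact_force: [15.1, 3.4, -7.4]
tcp_pos: [0.6293, 0.338, 0.0999]
contact_force: [-3.8, 0.0, 6.5]
tcp_pos: [0.5727, 0.3463, 0.0404]
contact_force: [12.3, 1.0, 7.2]
tcp_pos: [0.587, 0.3548, 0.1186]
contact_force: [-10.3, -2.4, 10.5]
grip_width: 0.0187
```

```bash
python3 -m crank '[[[0.16,2.1,0.56],[0,0,0]],[[0.17,1.54,1.54],[0,0,0]],[[0.17,0.56,2.1],[0,0,0]],[[0.16,-0.56,2.1],[0,0,0]],[[0.17,-1.54,1.54],[0,0,0]]]'|grep -E "tcp|con"
python3 -m crank '[[[0.17,-2.1,0.56],[0,0,0]],[[0.16,-2.1,-0.56],[0,0,0]],[[0.17,-1.54,-1.54],[0,0,0]],[[0.17,-0.56,-2.1],[0,0,0]],[[0.16,0.56,-2.1],[0,0,0]]]'|grep -E "tcp|con"
python3 -m crank '[[[0.17,1.54,-1.54],[0,0,0]],[[0.17,2.1,-0.56],[0,0,0]],[[0.16,2.1,0.56],[0,0,0]],[[0.17,1.54,1.54],[0,0,0]],[[0.17,0.56,2.1],[0,0,0]]]'|grep -E "tcp|con|wid"
python3 -m crank '[[[0,0,0],[0,0,0]],[[0,0,0],[0,0,0]],[[0,0,0],[0,0,0]],[[0,0,0],[0,0,0]]]' 5 |grep -E "tcp|con|wid"
python3 -m crank '[[[0,0,-4],[0,0,0]],[[0,0,-4],[0,0,0]],[[0,0,-4],[0,0,0]],[[0,0,0],[0,0,0]]]'
```

```text
tcp_pos: [0.6134, 0.363, 0.0397]
contact_force: [-3.0, -2.0, 19.0]
tcp_pos: [0.5545, 0.3709, 0.097]
contact_force: [11.7, 4.4, -14.5]
tcp_pos: [0.6358, 0.3797, 0.078]
contact_force: [-3.2, 0.3, 6.6]
grip_width: 0.0184
tcp_pos: [0.6326, 0.3791, 0.0765]
contact_force: [-0.1, 0.1, -0.3]
grip_width: 0.05
clock: 11.8
tcp_pos: [0.6352, 0.3817, 0.2041]
orientation: [2.22, 2.22, 0.019]
contact_force: [0.9, 0.1, 1.6]
grip_width: 0.0502
gripper_force: 0.0
```

The jaw is backed off to about +85 mm. Now I'll turn the tool for the blanks (tool x along +X) and go to the first one at (0.589,-0.227), yaw 4.3°.

```bash
python3 -m crank '[[[0,0,0],[0,0,0.15]],[[0,0,0],[0,0,0.15]],[[0,0,0],[0,0,0.15]],[[0,0,0],[0,0,0.15]],[[0,0,0],[0,0,0.15]]]'|grep ori
python3 -m crank '[[[0,0,0],[0,0,0.15]],[[0,0,0],[0,0,0.15]],[[0,0,0],[0,0,0.15]],[[0,0,0],[0,0,0.15]],[[0,0,0],[0,0,0.15]]]'|grep ori
python3 -m crank '[[[0,0,0],[0,0,0.071]],[[0,5,0],[0,0,0]],[[0,5,0],[0,0,0]],[[0,5,0],[0,0,0]],[[0,5,0],[0,0,0]]]'|grep tcp
python3 -m crank '[[[0,5,0],[0,0,0]],[[0,5,0],[0,0,0]],[[0,5,0],[0,0,0]],[[0,5,0],[0,0,0]],[[0,5,0],[0,0,0]]]'|grep tcp
python3 -m crank '[[[-1.5,5,0],[0,0,0]],[[-1.5,4,0],[0,0,0]],[[-1.5,3,0],[0,0,-0.075]],[[0,0,0],[0,0,0]],[[0,0,0],[0,0,0]]]'
python3 - <<'E'
from h import *
s=monitor.get_obs(); print(s['tcp_pos'],R.from_rotvec(s["orientation"]).as_matrix().round(3))
p,d=grab("top","top2"); P=cloud("top",d)
for b in blobs(P,(240,200,520,350),0.026,0.06): print("mid",b)
im=cv2.imread("pics/top2.png")[190:280,205:385]; cv2.imwrite("pics/c3.png",cv2.resize(im,None,fx=4.4,fy=4.4,interpolation=2))
E
```

```text
orientation: [2.884, 1.245, -0.0]
orientation: [-3.14, -0.102, 0.0]
tcp_pos: [0.6321, 0.1773, 0.196]
tcp_pos: [0.6321, -0.0727, 0.1962]
clock: 14.3
tcp_pos: [0.5877, -0.1894, 0.196]
orientation: [-3.139, -0.114, -0.001]
contact_force: [-0.6, 0.6, -0.4]
grip_width: 0.0497
gripper_force: 0.0
[ 0.58773069 -0.1893871   0.19601902] [[ 0.997  0.072  0.   ]
 [ 0.072 -0.997  0.   ]
 [ 0.    -0.    -1.   ]]
mid (array([428., 238.]), np.int32(148), [566.6, -229.4], [51, 21], 6.4, np.float64(37.7))
mid (array([331., 309.]), np.int32(1064), [386.9, 28.1], [111, 65], 15.2, np.float64(35.7))
mid (array([247., 326.]), np.int32(269), [345.8, 247.9], [95, 21], 3.7, np.float64(37.5))
mid (array([395., 324.]), np.int32(842), [346.5, -137.3], [83, 82], -1.8, np.float64(49.2))
```

View pics/c3.png

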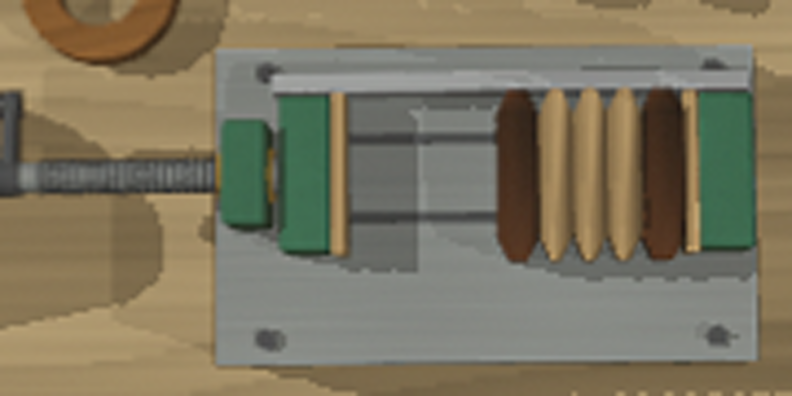

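The jaw is well back at the nut block and the row is undisturbed. The row3/pattern_b seam is at crop x≈538. Grasping blank 1 now.

```bash
python3 -m crank '[[[-2.35,3.8,0],[0,0,0]],[[0,0,5],[0,0,0]],[[0,0,5],[0,0,0]],[[0,0,4],[0,0,0]],[[0,0,0],[0,0,0]]]'|grep tcp
python3 -m crank '[[[0,0,2.5],[0,0,0]],[[0,0,2.2],[0,0,0]],[[0,0,0],[0,0,0]],[[0,0,0],[0,0,0]]]'|grep -E "tcp|con"
python3 -m crank '[[[0,0,0],[0,0,0]],[[0,0,0],[0,0,0]],[[0,0,0],[0,0,0]],[[0,0,0],[0,0,0]],[[0,0,0],[0,0,0]]]' 1 50
```

```text
tcp_pos: [0.5643, -0.2247, 0.0504]
tcp_pos: [0.5692, -0.2278, 0.0106]
contact_force: [0.8, -0.1, 0.3]
clock: 15.75
tcp_pos: [0.5689, -0.2287, 0.0105]
orientation: [3.139, 0.117, 0.004]
contact_force: [-0.5, 0.1, 7.6]
grip_width: 0.0181
gripper_force: 49.8
```

```bash
python3 -m crank '[[[0,0,-4],[0,0,0]],[[0,0,-4],[0,0,0]],[[0,0,-4],[0,0,0.076]],[[-3,-4,0],[0,0,0]],[[-3,-4,0],[0,0,0]]]'|grep -E "tcp|con"
python3 -m crank '[[[-2,-4,0],[0,0,0]],[[-2,-4,0],[0,0,0]],[[0,-4,0],[0,0,0]],[[0,-3,0],[0,0,0]],[[0,-3,0],[0,0,0]]]'|grep -E "tcp|con"
python3 -m crank '[[[0,0,0],[0,0,0]],[[0,0,0],[0,0,0]],[[0,0,0],[0,0,0]]]'
python3 - <<'E'
from h import *
s=monitor.get_obs(); print(s['tcp_pos'],R.from_rotvec(s["orientation"]).as_matrix().round(3))
grab("side","side3"); im=cv2.imread("pics/side3.png")[150:350,220:460]; cv2.imwrite("pics/c4.png",cv2.resize(im,None,fx=3,fy=3,interpolation=2))
p,d=grab("top","top3"); im=cv2.imread("pics/top3.png")[190:300,260:390]; cv2.imwrite("pics/c5.png",cv2.resize(im,None,fx=5,fy=5,interpolation=2))
E
```

```text
tcp_pos: [0.5085, -0.1485, 0.1308]
contact_force: [0.8, 1.8, -1.5]
tcp_pos: [0.4677, 0.0332, 0.1294]
contact_force: [0.7, 0.2, -0.4]
clock: 17.05
tcp_pos: [0.4679, 0.0306, 0.1289]
orientation: [3.141, -0.004, 0.0]
contact_force: [-0.1, -0.4, -1.0]
grip_width: 0.0181
gripper_force: 49.1
[0.46790516 0.03062838 0.12886705] [[ 1.    -0.003  0.   ]
 [-0.003 -1.    -0.001]
 [ 0.     0.001 -1.   ]]
```

View pics/c4.png

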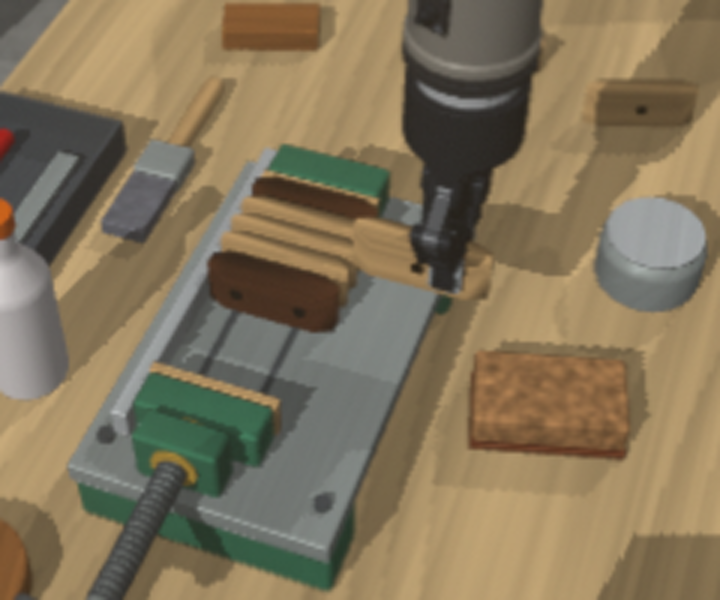

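The blank is held level and upright in front of the row. I'll shift y to the seam, lower to the bed and push in gradually, watching the force.

```bash
python3 -m crank '[[[0,-0.88,2],[0,0,0]],[[0,0,2],[0,0,0]],[[0,0,1.2],[0,0,0]],[[0,0,0],[0,0,0]],[[0,0,0],[0,0,0]]]'|grep -E "tcp|con"
python3 -m crank '[[[0.8,0,0],[0,0,0]],[[0.8,0,0],[0,0,0]],[[0,0,0],[0,0,0]]]'|grep -E "tcp|con"
python3 -m crank '[[[0.7,0,0],[0,0,0]],[[0.7,0,0],[0,0,0]],[[0,0,0],[0,0,0]]]'|grep -E "tcp|con"
python3 - <<'E'
from h import *
grab("side","side4"); im=cv2.imread("pics/side4.png")[150:350,220:460]; cv2.imwrite("pics/c6.png",cv2.resize(im,None,fx=3,fy=3,interpolation=2))
E
```

```text
tcp_pos: [0.4681, 0.04, 0.0769]
contact_force: [0.2, -0.3, -1.3]
tcp_pos: [0.4855, 0.0405, 0.0773]
contact_force: [0.0, 0.6, -1.0]
tcp_pos: [0.4991, 0.0421, 0.077]
contact_force: [-1.0, 4.0, -1.0]
```

View pics/c6.png

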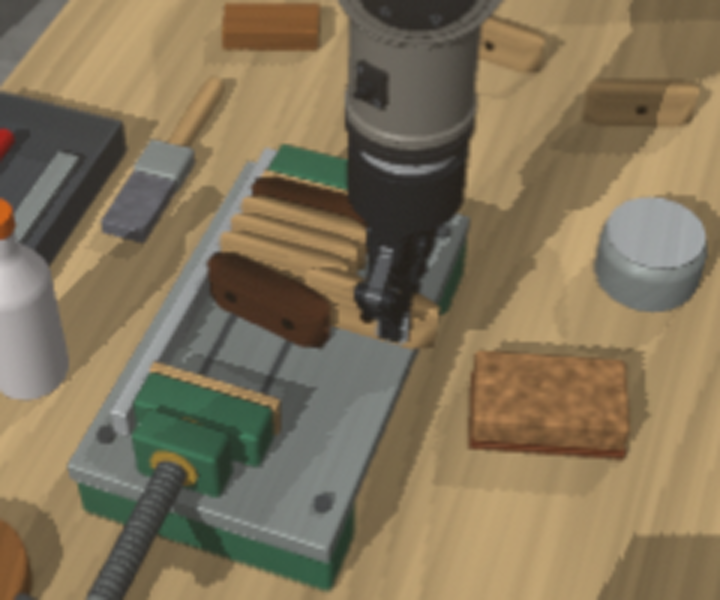

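The nose has entered the seam and pattern_b is wedging toward the jaw while still standing. I'll push on with a y shift of half a thickness.

```bash
python3 -m crank '[[[0.3,-0.45,0],[0,0,0]],[[0.5,-0.3,0],[0,0,0]],[[0.5,-0.1,0],[0,0,0]],[[0,0,0],[0,0,0]]]'|grep -E "tcp|con"
python3 -m crank '[[[0.6,0,0],[0,0,0]],[[0.6,0,0],[0,0,0]],[[0.6,0,0],[0,0,0]],[[0,0,0],[0,0,0]],[[0,0,0],[0,0,0]]]'
python3 - <<'E'
from h import *
grab("side","side5"); im=cv2.imread("pics/side5.png")[150:350,220:460]; cv2.imwrite("pics/c7.png",cv2.resize(im,None,fx=3,fy=3,interpolation=2))
E
```

```text
tcp_pos: [0.5123, 0.0489, 0.0769]
contact_force: [-0.1, -0.5, -1.0]
clock: 19.2
tcp_pos: [0.5291, 0.049, 0.0766]
orientation: [-3.142, 0.002, 0.0]
contact_force: [0.9, -0.0, -0.9]
grip_width: 0.0184
gripper_force: 50.0
```

View pics/c7.png

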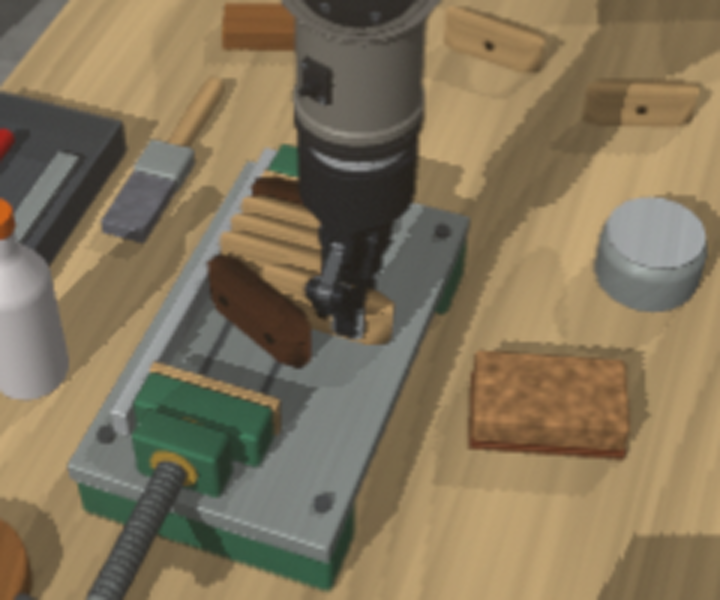

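Blank 1 is about 55 mm in and pattern_b is yawed roughly 25°, still standing. I'll release, back out and push the blank home with closed fingers.

```bash
python3 -m crank '[[[0,0,0],[0,0,0]],[[0,0,0],[0,0,0]],[[0,0,0],[0,0,0]]]' 2.6|grep -E "con|wid"
python3 -m crank '[[[0,0,-3],[0,0,0]],[[0,0,-3],[0,0,0]],[[-3,0,0],[0,0,0]],[[-3.5,0,0],[0,0,0]],[[0,0,0],[0,0,0]]]' |grep -E "tcp"
python3 -m crank '[[[0,0,3],[0,0,0]],[[0,0,3],[0,0,0]],[[0,0,0],[0,0,0]],[[0,0,0],[0,0,0]]]' 0|grep -E "tcp|con|wid"
python3 - <<'E'
from h import *
p,d=grab("top","top6"); P=cloud("top",d)
grab("side","side6"); a=cv2.imread("pics/side6.png")[150:350,220:420]; b=cv2.imread("pics/top6.png")[190:290,260:390]
cv2.imwrite("pics/c8.png",np.hstack([cv2.resize(a,(400,400)),cv2.resize(b,(400,308),interpolation=2)[:400] if 0 else cv2.resize(b,(400,400))]))
E
```

```text
contact_force: [0.3, -1.6, -1.4]
grip_width: 0.0261
tcp_pos: [0.4593, 0.0485, 0.1363]
tcp_pos: [0.4641, 0.0491, 0.0769]
contact_force: [-0.3, 1.0, -0.1]
grip_width: 0.0002
```

View pics/c8.png

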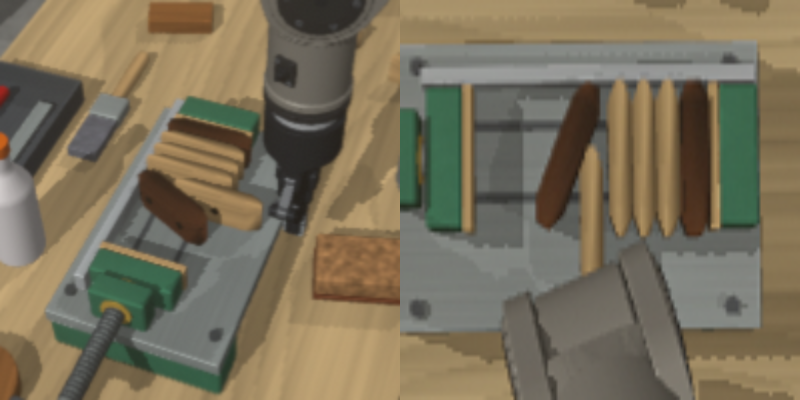

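The blank stands with its nose about half-way in and pattern_b is yawed beside it. Pushing home.

```bash
python3 -m crank '[[[1.2,0,0],[0,0,0]],[[1.0,0,0],[0,0,0]],[[0.6,0,0],[0,0,0]],[[0.6,0,0],[0,0,0]],[[0.6,0,0],[0,0,0]]]'|grep -E "tcp|con"
python3 -m crank '[[[0.6,0,0],[0,0,0]],[[0.6,0,0],[0,0,0]],[[0.6,0,0],[0,0,0]],[[0.6,0,0],[0,0,0]],[[0,0,0],[0,0,0]]]'|grep -E "tcp|con"
python3 -m crank '[[[0.4,0,0],[0,0,0]],[[0,0,0],[0,0,0]],[[0,0,0],[0,0,0]]]'|grep -E "tcp|con"
python3 - <<'E'
from h import *
p,d=grab("top","top7"); np.save("pics/d7.npy",d)
grab("side","side7"); a=cv2.imread("pics/side7.png")[150:350,220:420]; b=cv2.imread("pics/top7.png")[190:290,260:390]
cv2.imwrite("pics/c9.png",np.hstack([cv2.resize(a,(400,400)),cv2.resize(b,(400,400))]))
E
```

```text
tcp_pos: [0.5044, 0.0489, 0.0767]
contact_force: [-0.6, 0.3, -0.6]
tcp_pos: [0.5292, 0.049, 0.0768]
contact_force: [0.2, 0.3, -0.5]
tcp_pos: [0.532, 0.0489, 0.0767]
contact_force: [-0.9, 1.4, -0.6]
```

View pics/c9.png

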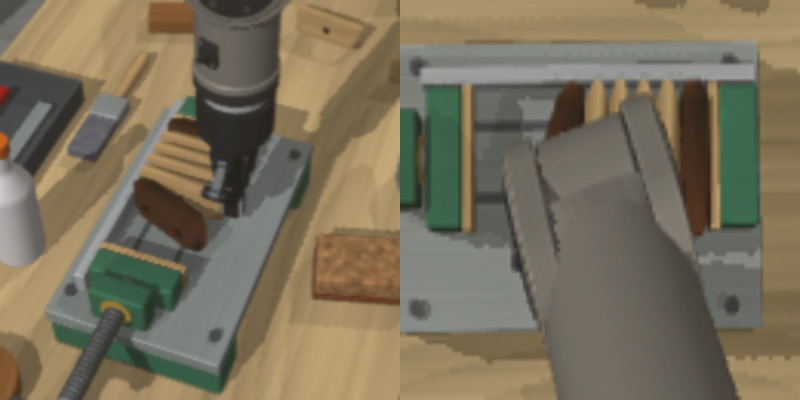

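Blank 1 is home, level with its neighbours. pattern_b stands about 12° off on the jaw side, so the next entry is open. I'll retract and re-measure the free blanks numerically.

```bash
python3 -m crank '[[[-3,0,0],[0,0,0]],[[0,0,-4],[0,0,0]],[[0,4,-4],[0,0,0]],[[0,5,0],[0,0,0]],[[0,5,0],[0,0,0]]]' 5|grep -E "tcp|con"
cat >> h.py <<'E'
def look(n="x"):
    s=monitor.get_obs(); print("tcp",s['tcp_pos'].round(4),"yaw",np.degrees(np.arctan2(*R.from_rotvec(s["orientation"]).as_matrix()[[1,0],0])).round(2),"t",s["clock"])
    p,d=grab("top",n); P=cloud("top",d)
    for b in blobs(P,(180,130,540,350),0.026,0.055,150):
        if b[3][0]<130 : print(b)
    return p,d,P
E
python3 -c "
from h import *
look('t8')"
```

```text
tcp_pos: [0.5029, -0.0874, 0.1539]
contact_force: [0.8, -0.5, -0.7]
tcp [ 0.5029 -0.0874  0.1539] yaw 0.06 t 22.45
(array([525., 151.]), np.int32(216), [801.4, -501.9], [119, 37], 20.8, np.float64(40.4))
(array([478., 250.]), np.int32(296), [535.8, -361.9], [96, 23], -7.2, np.float64(37.3))
(array([331., 309.]), np.int32(1063), [387.0, 28.0], [110, 65], 15.2, np.float64(35.7))
(array([464., 305.]), np.int32(289), [391.3, -319.3], [94, 21], 20.1, np.float64(37.5))
(array([247., 326.]), np.int32(269), [345.9, 247.8], [95, 20], 4.3, np.float64(38.0))
(array([386., 325.]), np.int32(263), [344.6, -109.9], [74, 27], 5.9, np.float64(48.2))
```

```bash
python3 -m crank '[[[1.2,5,0],[0,0,0]],[[0,5,0],[0,0,0]],[[0,5,0],[0,0,0]],[[0,5,0],[0,0,0]],[[0,5,0],[0,0,0]]]'|grep -E "tcp"
python3 -m crank '[[[0,2,0],[0,0,0.14]],[[0,0,0],[0,0,0]],[[0,0,0],[0,0,0]]]'|grep -E "tcp|ori"
python3 -m crank '[[[0,0,5],[0,0,0]],[[0,0,4],[0,0,0]],[[0,0,0],[0,0,0]],[[0,0,0],[0,0,0]]]'|grep -E "tcp|ori"
```

```text
tcp_pos: [0.513, -0.3367, 0.1521]
tcp_pos: [0.5132, -0.3543, 0.1517]
orientation: [-3.133, 0.219, 0.001]
tcp_pos: [0.5136, -0.3533, 0.0624]
orientation: [-3.133, 0.217, 0.001]
```

```bash
python3 -m crank '[[[0.2,0.6,0],[0,0,0]],[[0,0,3],[0,0,0]],[[0,0,2.2],[0,0,0]],[[0,0,0],[0,0,0]],[[0,0,0],[0,0,0]]]'|grep -E "tcp|con"
python3 -m crank '[[[0,0,0],[0,0,0]],[[0,0,0],[0,0,0]],[[0,0,0],[0,0,0]],[[0,0,0],[0,0,0]],[[0,0,0],[0,0,0]]]' 1 50|grep -E "tcp|con|wid"
python3 -m crank '[[[0,0,-4],[0,0,0]],[[0,0,-4],[0,0,0]],[[0,0,-4],[0,0,-0.14]],[[-2,-5,0],[0,0,0]],[[-2.5,-5,0],[0,0,0]]]'|grep -E "tcp|con"
python3 -m crank '[[[0,-5,0],[0,0,0]],[[0,-5,0],[0,0,0]],[[0,-5,0],[0,0,0]],[[0,-5,0],[0,0,0]],[[0,-5,0],[0,0,0]]]'|grep -E "tcp"
python3 -m crank '[[[0,-4,0],[0,0,0]],[[0,-3,0],[0,0,0]],[[0,0,0],[0,0,0]],[[0,0,0],[0,0,0]]]'
python3 - <<'E'
from h import *
p,d,P=look('t9'); Q=P[180:300,180:420].reshape(-1,3)*1000; C=p[180:300,180:420].reshape(-1,3).astype(int)
# profile of tops at several x: colour class runs along y
t=(Q[:,2]>90)&(Q[:,2]<110)&(Q[:,1]<190); 
for x in (555,565,580,600,620,630):
    m=t&(abs(Q[:,0]-x)<4); o=np.argsort(Q[m][:,1]); y=Q[m][o][:,1]; c=C[m][o]
    cl=''.join('g' if a[1]>a[0] else ('D' if a[0]<75 and a[0]>a[2]*1.5 else ('w' if a[0]>a[2]*1.4 else '-')) for a in c)
    runs=[];i=0
    for j in range(1,len(cl)+1):
        if j==len(cl) or cl[j]!=cl[i] or y[j]-y[j-1]>6:
            if j-i>1: runs.append((cl[i],int(y[i]),int(y[j-1])))
            i=j
    print(x,runs)
E
```

```text
tcp_pos: [0.5154, -0.3621, 0.012]
contact_force: [-0.3, 0.5, -0.1]
tcp_pos: [0.5154, -0.362, 0.0118]
contact_force: [-0.6, 0.1, 7.2]
grip_width: 0.0176
tcp_pos: [0.4747, -0.2702, 0.1322]
contact_force: [-0.2, 1.6, -1.3]
tcp_pos: [0.4736, -0.0182, 0.1308]
clock: 26.1
tcp_pos: [0.4739, 0.0504, 0.1304]
orientation: [3.141, 0.001, 0.001]
contact_force: [-0.2, -1.5, -0.3]
grip_width: 0.0182
gripper_force: 49.2
tcp [0.4739 0.0504 0.1304] yaw 0.04 t 26.1
(array([525., 152.]), np.int32(198), [799.7, -501.5], [117, 40], 22.2, np.float64(39.8))
(array([464., 305.]), np.int32(287), [392.0, -319.5], [94, 21], 19.8, np.float64(37.2))
(array([247., 326.]), np.int32(268), [345.7, 247.7], [95, 20], 4.3, np.float64(37.7))
(array([395., 324.]), np.int32(836), [346.4, -137.5], [83, 82], -1.8, np.float64(49.2))
555 [('g', -84, -54), ('w', -52, -46), ('D', -44, -41), ('w', -39, -39), ('w', -38, -24), ('D', -24, -21), ('w', -21, -4), ('w', -1, 57), ('D', 82, 91), ('w', 92, 92), ('w', 94, 94), ('w', 99, 101), ('w', 146, 154), ('g', 156, 183)]
565 [('g', -84, -53), ('w', -52, -46), ('D', -44, -36), ('D', -36, -34), ('w', -34, -31), ('w', -31, -29), ('w', -26, -26), ('D', -24, -24), ('w', -22, 57), ('D', 76, 86), ('w', 86, 99), ('w', 101, 101), ('w', 146, 154), ('g', 156, 184)]
580 [('g', -85, -54), ('w', -52, -47), ('D', -44, -22), ('w', -21, 57), ('D', 71, 91), ('D', 94, 94), ('w', 146, 154), ('g', 156, 183), ('w', 188, 188)]
600 [('g', -85, -55), ('w', -52, -47), ('D', -45, -22), ('w', -20, 54), ('D', 64, 86), ('w', 146, 154), ('g', 155, 183), ('-', 185, 185), ('w', 187, 188), ('g', 189, 189)]
620 [('g', -83, -55), ('w', -53, -47), ('w', -45, -45), ('D', -43, -22), ('w', -20, 54), ('D', 56, 76), ('D', 78, 78), ('w', 146, 153), ('g', 155, 189)]
630 [('g', -83, -55), ('w', -53, -45), ('D', -40, -30), ('D', -28, -28), ('D', -25, -22), ('w', -18, -5), ('w', 1, 19), ('w', 21, 51), ('D', 56, 76), ('w', 146, 153), ('g', 155, 183)]
```

```bash
python3 -m crank '[[[0,-1.7,2],[0,0,0]],[[0,0,2],[0,0,0]],[[0,0,1.2],[0,0,0]],[[0,0,0],[0,0,0]],[[0,0,0],[0,0,0]]]'|grep -E "tcp|con"
python3 -m crank '[[[0.8,0,0],[0,0,0]],[[0.8,0,0],[0,0,0]],[[0.8,0,0],[0,0,0]],[[0.7,0,0],[0,0,0]],[[0,0,0],[0,0,0]]]'|grep -E "tcp|con"
python3 -m crank '[[[0.7,0,0],[0,0,0]],[[0.7,0,0],[0,0,0]],[[0.7,0,0],[0,0,0]],[[0.4,0,0],[0,0,0]],[[0,0,0],[0,0,0]]]'|grep -E "tcp|con"
python3 -m crank '[[[0,0,0],[0,0,0]],[[0,0,0],[0,0,0]],[[0,0,0],[0,0,0]]]' 2.6|grep -E "con|wid"
python3 -m crank '[[[0,0,-3],[0,0,0]],[[0,0,-3],[0,0,0]],[[-3,0,0],[0,0,0]],[[-3.5,0,0],[0,0,0]],[[0,0,0],[0,0,0]]]' |grep -E "tcp"
python3 -m crank '[[[0,0,3],[0,0,0]],[[0,0,3],[0,0,0]],[[0,0,0],[0,0,0]],[[0,0,0],[0,0,0]]]' 0|grep -E "tcp|con|wid"
```

```text
tcp_pos: [0.474, 0.0659, 0.0782]
contact_force: [0.7, 0.3, -0.5]
tcp_pos: [0.5064, 0.067, 0.0783]
contact_force: [-0.6, 0.8, -0.8]
tcp_pos: [0.5306, 0.0669, 0.0781]
contact_force: [0.4, -0.3, -0.8]
contact_force: [-0.1, 0.8, -0.1]
grip_width: 0.0261
tcp_pos: [0.4601, 0.0664, 0.1377]
tcp_pos: [0.465, 0.067, 0.0782]
contact_force: [0.0, 0.3, 0.1]
grip_width: -0.0
```

Same push home, then retract toward B3.

```bash
python3 -m crank '[[[1.2,0,0],[0,0,0]],[[1.0,0,0],[0,0,0]],[[0.6,0,0],[0,0,0]],[[0.6,0,0],[0,0,0]],[[0.6,0,0],[0,0,0]]]'|grep -E "tcp|con"
python3 -m crank '[[[0.6,0,0],[0,0,0]],[[0.6,0,0],[0,0,0]],[[0.6,0,0],[0,0,0]],[[0.6,0,0],[0,0,0]],[[0,0,0],[0,0,0]]]'|grep -E "tcp|con"
python3 -m crank '[[[0.3,0,0],[0,0,0]],[[0,0,0],[0,0,0]],[[0,0,0],[0,0,0]]]'|grep -E "tcp|con"
python3 -m crank '[[[-3,0,0],[0,0,0]],[[0,0,-4],[0,0,0]],[[-2,4,-4],[0,0,0]],[[-3,5,0],[0,0,0]],[[0,5,0],[0,0,0]]]' 5|grep -E "tcp|con"
cat >> h.py <<'E'
def prof(p,P):
    Q=P[180:300,180:420].reshape(-1,3)*1000; C=p[180:300,180:420].reshape(-1,3).astype(int)
    t=(Q[:,2]>90)&(Q[:,2]<110)&(Q[:,1]<160)&(Q[:,1]>-50)
    for x in (550,565,580,600,620,630):
        m=t&(abs(Q[:,0]-x)<4); o=np.argsort(Q[m][:,1]); y=Q[m][o][:,1]; c=C[m][o]
        cl=''.join('g' if a[1]>a[0] else ('D' if a[0]<75 and a[0]>a[2]*1.5 else 'w') for a in c); runs=[];i=0
        for j in range(1,len(cl)+1):
            if j==len(cl) or cl[j]!=cl[i] or y[j]-y[j-1]>6:
                if j-i>2: runs.append((cl[i],int(y[i]),int(y[j-1])))
                i=j
        print(x,runs)
    for y in (-30,-12,7,27,48,67,86,105,115):
        m=(Q[:,2]>88)&(Q[:,2]<110)&(abs(Q[:,1]-y)<2); 
        if m.sum()>4: print("y",y,"x ext",np.sort(Q[m][:,0])[[1,-2]].round(0),"n",m.sum())
E
python3 -c "
from h import *
p,d,P=look('t10'); prof(p,P)"
```

```text
tcp_pos: [0.5053, 0.0669, 0.0782]
contact_force: [-1.0, 0.0, 0.9]
tcp_pos: [0.5301, 0.0669, 0.0781]
contact_force: [0.4, -0.6, 0.7]
tcp_pos: [0.5318, 0.0669, 0.0781]
contact_force: [-0.8, 0.2, -0.5]
tcp_pos: [0.457, -0.0592, 0.1524]
contact_force: [2.1, -0.6, -0.6]
tcp [ 0.457  -0.0592  0.1524] yaw 0.13 t 30.65
(array([525., 151.]), np.int32(201), [800.1, -501.9], [117, 39], 21.9, np.float64(40.8))
(array([331., 309.]), np.int32(1058), [387.1, 28.1], [110, 65], 15.0, np.float64(35.8))
(array([464., 305.]), np.int32(290), [392.1, -319.8], [94, 22], 19.7, np.float64(37.2))
(array([247., 326.]), np.int32(267), [345.4, 248.0], [96, 20], 4.5, np.float64(37.8))
550 [('w', -49, -46), ('D', -44, -41), ('w', -39, -26), ('w', -24, 32), ('w', 40, 52), ('w', 59, 74), ('D', 104, 109), ('w', 109, 111), ('w', 114, 121), ('w', 146, 154), ('g', 156, 159)]
565 [('w', -49, -46), ('D', -44, -39), ('D', -36, -34), ('w', -29, -26), ('D', -24, -24), ('w', -22, 74), ('D', 96, 104), ('w', 106, 121), ('w', 146, 154), ('g', 156, 158)]
580 [('w', -49, -47), ('D', -44, -24), ('D', -22, -21), ('w', -19, 74), ('D', 91, 106), ('D', 111, 113), ('w', 116, 118), ('w', 146, 154), ('g', 155, 159)]
600 [('w', -47, -47), ('D', -45, -22), ('w', -20, 74), ('D', 81, 106), ('w', 146, 153), ('g', 156, 158)]
620 [('w', -48, -46), ('D', -43, -22), ('w', -20, 73), ('D', 76, 96), ('w', 146, 153), ('g', 155, 158)]
630 [('w', -48, -45), ('D', -43, -23), ('w', -18, 71), ('D', 76, 88), ('D', 91, 93), ('w', 146, 153), ('g', 155, 158)]
y -30 x ext [542. 643.] n 61
y -12 x ext [544. 646.] n 62
y 7 x ext [542. 646.] n 64
y 27 x ext [543. 646.] n 58
y 48 x ext [545. 644.] n 76
y 67 x ext [545. 644.] n 54
y 86 x ext [593. 642.] n 24
y 105 x ext [554. 642.] n 50
y 115 x ext [549. 648.] n 35
```

B2 is home (x extents match its neighbours). Next is B3 at (0.392,-0.320), yaw 19.7°.

```bash
python3 -m crank '[[[-1.6,5,0],[0,0,0]],[[-1.6,5,0],[0,0,0]],[[-1.6,5,0],[0,0,0]],[[-1.6,5,0],[0,0,0]],[[-1.6,5,0],[0,0,0]]]'|grep -E "tcp"
python3 -m crank '[[[0,1.2,0],[0,0,0]],[[0,0,3],[0,0,-0.12]],[[0,0,3],[0,0,-0.12]],[[0,0,3],[0,0,-0.104]],[[0,0,0],[0,0,0]]]'|grep -E "tcp|ori"
python3 -c "
from h import *
optics.grab_frame('top');s=monitor.get_obs();M=R.from_rotvec(s['orientation']).as_matrix();print(s['tcp_pos'],np.degrees(np.arctan2(M[1,0],M[0,0])),M.T@(np.array([.373,-.3264,.011])-s['tcp_pos'])*100)"
```

```text
tcp_pos: [0.3822, -0.2989, 0.1516]
tcp_pos: [0.3809, -0.3071, 0.0584]
orientation: [-3.09, -0.537, 0.007]
[ 0.38196741 -0.30802519  0.06027043] 19.532922028813644 [-1.44898322  1.44844078  4.92531163]
```

```bash
python3 -m crank '[[[-1.4,1.4,0],[0,0,0]],[[0,0,2.5],[0,0,0]],[[0,0,2.3],[0,0,0]],[[0,0,0],[0,0,0]],[[0,0,0],[0,0,0]]]'|grep -E "tcp|con"
python3 -m crank '[[[0,0,0],[0,0,0]],[[0,0,0],[0,0,0]],[[0,0,0],[0,0,0]],[[0,0,0],[0,0,0]],[[0,0,0],[0,0,0]]]' 1 50|grep -E "tcp|con|wid"
python3 -m crank '[[[0,0,-4],[0,0,0]],[[0,0,-4],[0,0,0]],[[0,0,-4],[0,0,0.114]],[[0,0,0],[0,0,0.114]],[[0,0,0],[0,0,0.114]]]'|grep -E "tcp|ori"
python3 -m crank '[[[2,-5,0],[0,0,0]],[[2,-5,0],[0,0,0]],[[2,-5,0],[0,0,0]],[[2,-5,0],[0,0,0]],[[1.5,-5,0],[0,0,0]]]'|grep -E "tcp"
python3 -m crank '[[[0,-5,0],[0,0,0]],[[0,-5,0],[0,0,0]],[[0,-3,0],[0,0,0]],[[0,0,0],[0,0,0]],[[0,0,0],[0,0,0]]]'
```

```text
tcp_pos: [0.3752, -0.3273, 0.0147]
contact_force: [-0.2, -0.7, 1.2]
tcp_pos: [0.3753, -0.3277, 0.0148]
contact_force: [-0.0, 1.3, 7.5]
grip_width: 0.0181
tcp_pos: [0.3752, -0.3277, 0.1357]
orientation: [3.139, -0.007, 0.006]
tcp_pos: [0.4638, -0.0916, 0.1343]
clock: 34.25
tcp_pos: [0.4627, 0.0369, 0.1338]
orientation: [3.141, 0.004, 0.001]
contact_force: [0.6, -0.8, 0.2]
grip_width: 0.0181
gripper_force: 49.3
```

```bash
python3 -m crank '[[[0,-4.85,0],[0,0,0]],[[0,0,2.2],[0,0,0]],[[0,0,2],[0,0,0]],[[0,0,1],[0,0,0]],[[0,0,0],[0,0,0]]]'|grep -E "tcp|con"
python3 -m crank '[[[0.8,0,0],[0,0,0]],[[0.8,0,0],[0,0,0]],[[0.8,0,0],[0,0,0]],[[0.8,0,0],[0,0,0]],[[0,0,0],[0,0,0]]]'|grep -E "tcp|con"
python3 -m crank '[[[0.8,0,0],[0,0,0]],[[0.8,0,0],[0,0,0]],[[0.8,0,0],[0,0,0]],[[0.7,0,0],[0,0,0]],[[0,0,0],[0,0,0]]]'|grep -E "tcp|con"
python3 -m crank '[[[0.3,0,0],[0,0,0]],[[0,0,0],[0,0,0]],[[0,0,0],[0,0,0]]]'|grep -E "tcp|con|ori"
```

```text
tcp_pos: [0.4621, 0.0834, 0.0806]
contact_force: [-0.3, -0.7, -1.1]
tcp_pos: [0.4965, 0.0852, 0.0818]
contact_force: [-0.6, -0.2, -1.1]
tcp_pos: [0.5269, 0.0851, 0.0814]
contact_force: [0.2, -0.1, -1.1]
tcp_pos: [0.5285, 0.0851, 0.0814]
orientation: [-3.142, -0.001, 0.0]
contact_force: [0.4, -0.1, -1.4]
```

```bash
python3 -m crank '[[[0,0,0],[0,0,0]],[[0,0,0],[0,0,0]],[[0,0,0],[0,0,0]]]' 2.6|grep -E "con|wid"
python3 -m crank '[[[0,0,-3],[0,0,0]],[[0,0,-3],[0,0,0]],[[-3,0,0],[0,0,0]],[[-3.5,0,0],[0,0,0]],[[0,0,0],[0,0,0]]]' |grep -E "tcp"
python3 -m crank '[[[0,0,3],[0,0,0]],[[0,0,3],[0,0,0]],[[0,0,0],[0,0,0]],[[0,0,0],[0,0,0]]]' 0|grep -E "tcp|con|wid"
python3 -m crank '[[[1.2,0,0],[0,0,0]],[[1.0,0,0],[0,0,0]],[[0.6,0,0],[0,0,0]],[[0.6,0,0],[0,0,0]],[[0.6,0,0],[0,0,0]]]'|grep -E "tcp|con"
python3 -m crank '[[[0.6,0,0],[0,0,0]],[[0.6,0,0],[0,0,0]],[[0.6,0,0],[0,0,0]],[[0.6,0,0],[0,0,0]],[[0,0,0],[0,0,0]]]'|grep -E "tcp|con"
python3 -m crank '[[[0.4,0,0],[0,0,0]],[[0,0,0],[0,0,0]],[[0,0,0],[0,0,0]]]'|grep -E "tcp|con"
python3 -m crank '[[[-3,0,0],[0,0,0]],[[0,0,-4],[0,0,0]],[[-3,4,-4],[0,0,0]],[[-3,4,0],[0,0,0]],[[0,4,0],[0,0,0]]]' 5|grep -E "tcp|con"
python3 -c "
from h import *
p,d,P=look('t11'); prof(p,P)"
```

```text
contact_force: [-0.1, -0.2, 1.2]
grip_width: 0.0261
tcp_pos: [0.4591, 0.0845, 0.141]
tcp_pos: [0.4639, 0.085, 0.0816]
contact_force: [0.4, -0.9, -0.1]
grip_width: 0.0001
tcp_pos: [0.5042, 0.085, 0.0816]
contact_force: [-0.9, 0.4, 0.4]
tcp_pos: [0.5289, 0.0851, 0.0815]
contact_force: [0.3, -0.3, -0.5]
tcp_pos: [0.5317, 0.0851, 0.0814]
contact_force: [0.6, 0.3, 0.0]
tcp_pos: [0.445, -0.027, 0.1533]
contact_force: [1.7, -0.4, 0.1]
tcp [ 0.445  -0.027   0.1533] yaw 0.16 t 39.05
(array([525., 152.]), np.int32(207), [800.8, -501.9], [118, 40], 20.6, np.float64(39.8))
(array([331., 311.]), np.int32(946), [386.8, 28.3], [110, 65], 14.4, np.float64(35.8))
(array([247., 326.]), np.int32(269), [345.7, 248.0], [95, 20], 4.6, np.float64(38.0))
550 [('w', -49, -46), ('D', -44, -40), ('w', -39, 32), ('w', 40, 72), ('w', 79, 92), ('D', 124, 126), ('w', 131, 154), ('g', 156, 159)]
565 [('w', -49, -46), ('D', -44, -34), ('D', -24, -24), ('w', -22, 94), ('D', 116, 124), ('w', 126, 139), ('w', 141, 153), ('g', 156, 158)]
580 [('w', -49, -47), ('D', -44, -24), ('D', -22, -21), ('w', -19, 94), ('D', 108, 128), ('D', 131, 131), ('D', 133, 133), ('w', 146, 153), ('g', 156, 158)]
600 [('w', -49, -47), ('D', -45, -22), ('w', -20, 93), ('D', 101, 123), ('D', 126, 126), ('w', 146, 153), ('g', 156, 158)]
620 [('w', -48, -48), ('D', -45, -22), ('w', -20, 91), ('D', 93, 116), ('w', 146, 153), ('g', 155, 158)]
630 [('w', -48, -45), ('D', -40, -28), ('D', -28, -23), ('w', -17, 91), ('D', 95, 113), ('w', 146, 153), ('g', 155, 158)]
y -30 x ext [542. 646.] n 61
y -12 x ext [544. 640.] n 60
y 7 x ext [542. 648.] n 64
y 27 x ext [543. 647.] n 58
y 48 x ext [545. 646.] n 74
y 67 x ext [546. 647.] n 56
y 86 x ext [543. 645.] n 63
y 105 x ext [591. 650.] n 45
y 115 x ext [568. 642.] n 51
```

```bash
python3 -m crank '[[[0,-5,0],[0,0,0]],[[0,-5,0],[0,0,0]],[[0,-5,0],[0,0,0]],[[0,-5,0],[0,0,0]],[[0,-5,0],[0,0,0]]]'|grep -E "tcp"
python3 -m crank '[[[-3,-3,0],[0,0,-0.078]],[[-3,0,2],[0,0,0]],[[-2,0,3],[0,0,0]],[[0,0,3],[0,0,0]],[[0,0,0],[0,0,0]]]'|grep -E "tcp"
python3 -c "
from h import *
optics.grab_frame('top');s=monitor.get_obs();M=R.from_rotvec(s['orientation']).as_matrix();print(s['tcp_pos'],s['joints'].round(2),np.degrees(np.arctan2(M[1,0],M[0,0])),M.T@(np.array([.336,.247,.012])-s['tcp_pos'])*100,M[:,2])"
```

```text
tcp_pos: [0.4479, 0.2259, 0.1528]
tcp_pos: [0.3657, 0.2485, 0.0701]
[0.36729049 0.24933243 0.07179226] [-0.52  0.36 -0.25  2.21  0.16  0.59 -2.38] 4.544519973971323 [-3.12094919 -0.02609965  5.98794545] [-0.00264791 -0.00200023 -0.99999449]
```

```bash
python3 -m crank '[[[-1.5,0,0],[0,0,0]],[[-1.4,0,1],[0,0,0]],[[0,0,2.5],[0,0,0]],[[0,0,2.4],[0,0,0]],[[0,0,0],[0,0,0]]]'|grep -E "tcp|con|ori"
python3 -m crank '[[[0,0,0],[0,0,0]],[[0,0,0],[0,0,0]]]'|grep -E "tcp|con|ori"
python3 -c "
from h import *
s=monitor.get_obs();print(s['joints'].round(2)); look('t12')"
```

```text
tcp_pos: [0.3384, 0.2471, 0.0132]
orientation: [3.138, 0.124, -0.002]
contact_force: [-0.3, 1.0, 0.0]
tcp_pos: [0.3402, 0.2483, 0.0151]
orientation: [-3.138, -0.123, -0.003]
contact_force: [0.3, -0.6, -0.3]
[-0.6   0.45 -0.21  2.29  0.22  0.42 -2.49]
tcp [0.3402 0.2483 0.0151] yaw 4.49 t 40.85
(array([525., 151.]), np.int32(199), [800.9, -501.8], [118, 40], 21.7, np.float64(41.1))
(array([331., 309.]), np.int32(1063), [387.1, 28.1], [110, 65], 15.0, np.float64(35.8))
(array([395., 324.]), np.int32(834), [346.5, -137.0], [83, 82], 89.1, np.float64(49.2))
```

```bash
python3 -m crank '[[[-0.6,0,0.3],[0,0,0]],[[-0.6,0,0],[0,0,0]],[[0,0,0],[0,0,0]],[[0,0,0],[0,0,0]]]'|grep -E "tcp|con|ori"
python3 -m crank '[[[0,0,0],[0,0,0]],[[0,0,0],[0,0,0]],[[0,0,0],[0,0,0]],[[0,0,0],[0,0,0]],[[0,0,0],[0,0,0]]]' 1 50|grep -E "tcp|con|wid"
```

```text
tcp_pos: [0.3271, 0.2466, 0.0107]
orientation: [3.139, 0.125, 0.0]
contact_force: [0.2, 1.0, -0.6]
tcp_pos: [0.3276, 0.2467, 0.0107]
contact_force: [-0.4, 0.1, 2.6]
grip_width: 0.0182
```

```bash
python3 -m crank '[[[0,0,-4],[0,0,0]],[[0,0,-4],[0,0,0]],[[0,0,-4],[0,0,0.078]],[[4,1,0],[0,0,0]],[[4,3,0],[0,0,0]]]'|grep -E "tcp|con"
python3 -m crank '[[[4,4,0],[0,0,0]],[[1.6,4,0],[0,0,0]],[[0,2,0],[0,0,0]],[[0,0,0],[0,0,0]],[[0,0,0],[0,0,0]]]'|grep -E "tcp|con|ori|wid"
python3 -c "
from h import *
optics.grab_frame('top');p,d,P=look('t13'); s=monitor.get_obs();M=R.from_rotvec(s['orientation']).as_matrix();print(M.T@(np.array([.465,.1047,.0775])-s['tcp_pos'])*100,M[:,0])"
```

```text
tcp_pos: [0.4091, 0.2096, 0.1328]
contact_force: [1.0, 1.2, -0.5]
tcp_pos: [0.4585, 0.1114, 0.1304]
orientation: [-3.142, -0.0, 0.001]
contact_force: [-0.2, 1.2, -1.1]
grip_width: 0.0182
tcp [0.4585 0.1123 0.1305] yaw 0.1 t 42.85
(array([525., 152.]), np.int32(207), [799.3, -500.9], [117, 40], 22.2, np.float64(40.0))
(array([335., 307.]), np.int32(699), [389.3, 20.0], [110, 48], 15.1, np.float64(35.6))
(array([395., 324.]), np.int32(837), [346.6, -137.3], [83, 82], -0.3, np.float64(49.5))
[0.64433312 0.80881057 5.30798517] [ 9.99996066e-01  2.80388827e-03 -7.64726042e-05]
```

```bash
python3 -m crank '[[[0.6,0.8,0],[0,0,0]],[[0,0,2.3],[0,0,0]],[[0,0,2],[0,0,0]],[[0,0,1],[0,0,0]],[[0,0,0],[0,0,0]]]'|grep -E "tcp|con"
python3 -m crank '[[[0.8,0,0],[0,0,0]],[[0.8,0,0],[0,0,0]],[[0.8,0,0],[0,0,0]],[[0.8,0,0],[0,0,0]],[[0,0,0],[0,0,0]]]'|grep -E "tcp|con"
python3 -m crank '[[[0.8,0,0],[0,0,0]],[[0.8,0,0],[0,0,0]],[[0.8,0,0],[0,0,0]],[[0.6,0,0],[0,0,0]],[[0,0,0],[0,0,0]]]'|grep -E "tcp|con"
python3 -m crank '[[[0.2,0,0],[0,0,0]],[[0,0,0],[0,0,0]],[[0,0,0],[0,0,0]]]'|grep -E "tcp|con|ori"
```

```text
tcp_pos: [0.4643, 0.1035, 0.0767]
contact_force: [-0.3, -0.6, -1.3]
tcp_pos: [0.4986, 0.1034, 0.078]
contact_force: [-0.6, 0.4, -1.6]
tcp_pos: [0.5278, 0.1031, 0.0775]
contact_force: [-0.5, -0.0, -0.4]
tcp_pos: [0.5285, 0.1031, 0.0775]
orientation: [3.141, 0.001, -0.001]
contact_force: [-0.4, -2.4, -0.7]
```

```bash
python3 -m crank '[[[0,0,0],[0,0,0]],[[0,0,0],[0,0,0]],[[0,0,0],[0,0,0]]]' 2.5|grep -E "con|wid"
python3 -m crank '[[[0,0,-3],[0,0,0]],[[0,0,-3],[0,0,0]],[[-3,0,0],[0,0,0]],[[-3.5,0,0],[0,0,0]],[[0,0,0],[0,0,0]]]' |grep -E "tcp"
python3 -m crank '[[[0,0,3],[0,0,0]],[[0,0,3],[0,0,0]],[[0,0,0],[0,0,0]],[[0,0,0],[0,0,0]]]' 0|grep -E "tcp|con|wid"
python3 -m crank '[[[1.2,0,0],[0,0,0]],[[1.0,0,0],[0,0,0]],[[0.6,0,0],[0,0,0]],[[0.6,0,0],[0,0,0]],[[0.6,0,0],[0,0,0]]]'|grep -E "tcp|con"
python3 -m crank '[[[0.6,0,0],[0,0,0]],[[0.6,0,0],[0,0,0]],[[0.6,0,0],[0,0,0]],[[0.6,0,0],[0,0,0]],[[0,0,0],[0,0,0]]]'|grep -E "tcp|con"
python3 -m crank '[[[0.4,0,0],[0,0,0]],[[0,0,0],[0,0,0]],[[0,0,0],[0,0,0]]]'|grep -E "tcp|con"
python3 -m crank '[[[-3,0,0],[0,0,0]],[[-2,0,-4],[0,0,0]],[[-3,4,-4],[0,0,0]],[[0,4,0],[0,0,0]],[[0,4,0],[0,0,0]]]' |grep -E "tcp|con"
python3 -c "
from h import *
p,d,P=look('t14'); prof(p,P)
a=cv2.imread('pics/t14.png')[185:290,260:390]; grab('side','s14'); b=cv2.imread('pics/s14.png')[180:330,230:380]
cv2.imwrite('pics/c10.png',np.hstack([cv2.resize(a,(400,323)),cv2.resize(b,(323,323))]))"
```

```text
contact_force: [0.1, 0.4, -0.2]
grip_width: 0.025
tcp_pos: [0.4594, 0.1031, 0.1373]
tcp_pos: [0.4641, 0.1035, 0.0778]
contact_force: [-0.5, -0.1, 0.5]
grip_width: -0.0003
tcp_pos: [0.4949, 0.1023, 0.0757]
contact_force: [-32.9, 1.0, 12.9]
tcp_pos: [0.5298, 0.1036, 0.0783]
contact_force: [0.7, 0.2, 1.4]
tcp_pos: [0.5324, 0.1033, 0.0778]
contact_force: [-1.1, 0.1, 0.5]
tcp_pos: [0.4597, -0.0087, 0.1508]
contact_force: [0.4, 0.3, 0.5]
tcp [ 0.4597 -0.0087  0.1508] yaw 0.15 t 47.7
(array([525., 152.]), np.int32(211), [801.3, -501.9], [119, 37], 20.5, np.float64(39.5))
(array([327., 311.]), np.int32(686), [384.2, 38.2], [110, 44], 15.3, np.float64(35.9))
(array([406., 322.]), np.int32(201), [353.6, -164.9], [69, 26], 15.3, np.float64(49.3))
550 [('w', -49, -46), ('D', -43, -41), ('w', -39, 32), ('w', 40, 89), ('w', 96, 111), ('D', 129, 129), ('w', 131, 141), ('w', 144, 154), ('g', 156, 159)]
565 [('w', -49, -47), ('D', -44, -36), ('D', -34, -34), ('D', -32, -31), ('w', -29, -29), ('D', -24, -24), ('w', -22, 114), ('D', 121, 131), ('w', 136, 141), ('D', 143, 143), ('w', 146, 154), ('g', 156, 159)]
580 [('w', -49, -47), ('D', -44, -22), ('w', -19, 91), ('w', 94, 111), ('D', 118, 143), ('w', 146, 154), ('g', 155, 158)]
600 [('w', -47, -47), ('D', -45, -22), ('w', -20, 111), ('D', 116, 136), ('w', 146, 153), ('g', 155, 158)]
620 [('w', -48, -45), ('D', -42, -22), ('w', -20, 110), ('D', 113, 133), ('w', 135, 135), ('w', 148, 153), ('g', 156, 158)]
630 [('w', -48, -45), ('D', -40, -28), ('w', -18, 113), ('D', 115, 131), ('w', 146, 153), ('g', 155, 158)]
y -30 x ext [544. 646.] n 64
y -12 x ext [544. 646.] n 62
y 7 x ext [542. 646.] n 63
y 27 x ext [543. 647.] n 60
y 48 x ext [545. 647.] n 79
y 67 x ext [545. 647.] n 55
y 86 x ext [546. 647.] n 63
y 105 x ext [543. 647.] n 82
y 115 x ext [561. 647.] n 35
```

View pics/c10.png

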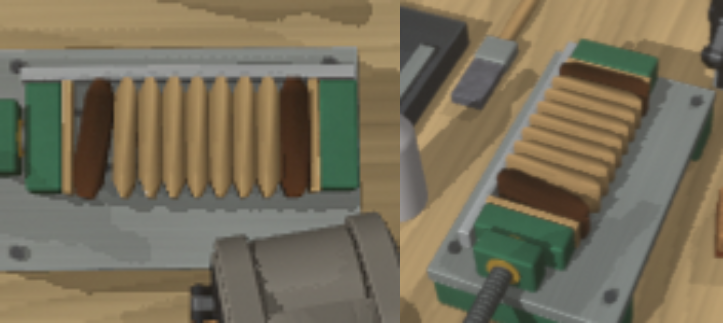

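All four blanks are home: the noses line up in the top view. Both pattern boards are at the ends, and pattern_b is yawed about 8° with room to straighten. Next: re-grip the crank to clamp.

```bash
python3 -m crank '[[[0,0,-5],[0,0,0]],[[0,0,0],[0,0,-0.15]],[[0,0,0],[0,0,-0.15]],[[0,0,0],[0,0,-0.15]],[[0,0,0],[0,0,-0.15]]]' 5|grep tcp
python3 -m crank '[[[0,0,0],[0,0,-0.15]],[[0,0,0],[0,0,-0.15]],[[0,0,0],[0,0,-0.15]],[[0,0,0],[0,0,-0.15]],[[0,0,0],[0,0,-0.15]]]'|grep tcp
python3 -m crank '[[[0,0,0],[0,0,-0.15]],[[0,0,0],[0,0,-0.071]],[[5,2,0],[0,0,0]],[[5,2,0],[0,0,0]],[[5,2,0],[0,0,0]]]'|grep -E "tcp|ori"
python3 -m crank '[[[5,2,0],[0,0,0]],[[5,2,0],[0,0,0]],[[5,2,0],[0,0,0]],[[5,2,0],[0,0,0]],[[2,2,0],[0,0,0]]]'|grep tcp
python3 -m crank '[[[0,0,0],[0,0,0]],[[0,0,0],[0,0,0]],[[0,0,0],[0,0,0]]]'|grep -E "tcp|ori"
```

```text
tcp_pos: [0.4593, -0.0074, 0.1993]
tcp_pos: [0.4593, -0.0075, 0.1992]
tcp_pos: [0.5154, 0.1333, 0.1994]
orientation: [2.221, 2.22, 0.003]
tcp_pos: [0.6071, 0.3445, 0.199]
tcp_pos: [0.6081, 0.3359, 0.1988]
orientation: [2.221, 2.221, -0.001]
```

```bash
python3 -m crank '[[[2.2,1.3,0],[0,0,0]],[[2.2,1.25,0],[0,0,0]],[[0,0,4],[0,0,0]],[[0,0,0],[0,0,0]],[[0,0,0],[0,0,0]]]'|grep -E "tcp|con"
python3 -m crank '[[[0,0,3],[0,0,0]],[[0,0,3],[0,0,0]],[[0,0,2.1],[0,0,0]],[[0,0,0],[0,0,0]],[[0,0,0],[0,0,0]]]'|grep -E "tcp|con"
python3 -m crank '[[[0,0,0],[0,0,0]],[[0,0,0],[0,0,0]],[[0,0,0],[0,0,0]],[[0,0,0],[0,0,0]],[[0,0,0],[0,0,0]]]' 0.5 40|grep -E "tcp|con|wid"
```

```text
tcp_pos: [0.6332, 0.3792, 0.1586]
contact_force: [-0.2, 0.7, 0.0]
tcp_pos: [0.6346, 0.381, 0.08]
contact_force: [-0.6, -0.6, 1.1]
tcp_pos: [0.6348, 0.382, 0.079]
contact_force: [3.1, 1.9, 2.4]
grip_width: 0.0181
```

```bash
python3 -m crank '[[[-0.17,-0.56,-2.1],[0,0,0]],[[-0.17,-1.54,-1.54],[0,0,0]],[[-0.16,-2.1,-0.56],[0,0,0]],[[0,0,0],[0,0,0]]]'|grep -E "tcp|con|wid"
python3 -m crank '[[[-0.17,-2.1,0.56],[0,0,0]],[[0,0,0],[0,0,0]],[[-0.17,-1.54,1.54],[0,0,0]],[[0,0,0],[0,0,0]],[[0,0,0],[0,0,0]]]'|grep -E "tcp|con|wid"
```

```text
tcp_pos: [0.5953, 0.3775, 0.126]
contact_force: [2.6, -1.5, 23.0]
grip_width: 0.0181
tcp_pos: [0.5539, 0.3733, 0.0986]
contact_force: [-2.7, 1.1, 1.8]
grip_width: 0.0182
```

```bash
python3 -m crank '[[[-0.08,-0.42,1.01],[0,0,0]],[[0,0,0],[0,0,0]],[[0,0,0],[0,0,0]]]'|grep -E "tcp|con"
python3 -m crank '[[[-0.08,-0.14,1.09],[0,0,0]],[[0,0,0],[0,0,0]],[[0,0,0],[0,0,0]]]'|grep -E "tcp|con"
python3 -c "
from h import *
p,d,P=look('t15'); prof(p,P)"
```

```text
tcp_pos: [0.5515, 0.3723, 0.0883]
contact_force: [3.3, 3.4, -4.5]
tcp_pos: [0.5518, 0.3715, 0.0778]
contact_force: [6.8, 2.6, -1.9]
tcp [0.5518 0.3715 0.0778] yaw 90.03 t 53.1
(array([525., 152.]), np.int32(210), [800.3, -501.2], [118, 40], 22.4, np.float64(39.8))
(array([331., 309.]), np.int32(1063), [387.0, 28.0], [111, 65], 15.1, np.float64(35.7))
(array([395., 324.]), np.int32(834), [346.5, -137.4], [83, 82], -2.8, np.float64(49.5))
550 [('w', -49, -46), ('D', -43, -41), ('w', -39, 32), ('w', 40, 109), ('D', 114, 116), ('w', 119, 141), ('g', 144, 159)]
565 [('w', -49, -46), ('D', -44, -39), ('D', -36, -34), ('w', -34, -32), ('w', -31, -26), ('D', -24, -24), ('w', -21, 111), ('D', 113, 119), ('w', 121, 123), ('w', 126, 131), ('w', 131, 141), ('g', 143, 159)]
580 [('w', -49, -47), ('D', -44, -27), ('D', -27, -22), ('w', -22, 111), ('D', 113, 131), ('w', 133, 141), ('g', 143, 158)]
600 [('w', -48, -47), ('D', -45, -22), ('w', -19, 111), ('D', 113, 133), ('w', 135, 141), ('g', 143, 158)]
620 [('w', -48, -45), ('D', -43, -22), ('w', -20, 111), ('D', 113, 133), ('w', 135, 144), ('g', 145, 158)]
630 [('w', -48, -45), ('D', -42, -40), ('D', -40, -28), ('w', -23, 113), ('D', 115, 130), ('w', 135, 143), ('g', 145, 158)]
y -30 x ext [542. 648.] n 65
y -12 x ext [544. 646.] n 58
y 7 x ext [542. 648.] n 64
y 27 x ext [543. 646.] n 60
y 48 x ext [545. 647.] n 77
y 67 x ext [545. 647.] n 53
y 86 x ext [545. 645.] n 61
y 105 x ext [546. 648.] n 82
y 115 x ext [549. 648.] n 75
```

pattern_b is straight and the jaw face is about to touch. Tightening in small steps.

```bash
python3 -m crank '[[[-0.08,0.14,1.09],[0,0,0]],[[0,0,0],[0,0,0]],[[0,0,0],[0,0,0]],[[0,0,0],[0,0,0]]]'|grep -E "tcp|con"
python3 -m crank '[[[-0.04,0.2,0.51],[0,0,0]],[[0,0,0],[0,0,0]],[[0,0,0],[0,0,0]],[[0,0,0],[0,0,0]]]'|grep -E "tcp|con"
```

```text
tcp_pos: [0.5541, 0.3711, 0.069]
contact_force: [3.9, 0.2, 12.0]
tcp_pos: [0.5559, 0.3708, 0.0649]
contact_force: [1.6, -0.9, 18.7]
```

The resistance has risen to about 19 N at the grip and the crank has nearly stopped, so the row is clamped. Releasing, retreating and checking.

```bash
python3 -m crank '[[[0,0.1,0.3],[0,0,0]],[[0,0,0],[0,0,0]],[[0,0,0],[0,0,0]],[[0,0,0],[0,0,0]]]'|grep -E "tcp|con"
python3 -m crank '[[[0,0,0],[0,0,0]],[[0,0,0],[0,0,0]],[[0,0,0],[0,0,0]],[[0,0,0],[0,0,0]]]' 5|grep -E "tcp|con|wid"
python3 -m crank '[[[0,0,-4],[0,0,0]],[[0,0,-4],[0,0,0]],[[0,0,-5],[0,0,0]],[[0,0,-3],[0,0,0]],[[0,0,0],[0,0,0]]]'|grep -E "tcp|con"
python3 -m crank '[[[5,0,0],[0,0,0]],[[5,0,0],[0,0,0]],[[0,0,0],[0,0,0]],[[0,0,0],[0,0,0]],[[0,0,0],[0,0,0]]]'|grep -E "tcp|con"
python3 -c "
from h import *
p,d,P=look('t16'); prof(p,P)
a=cv2.imread('pics/t16.png')[130:350,180:500]; grab('side','s16'); b=cv2.imread('pics/s16.png')[160:400,180:400]
cv2.imwrite('pics/c11.png',np.hstack([cv2.resize(a,(440,302)),cv2.resize(b,(330,302))]))"
```

```text
tcp_pos: [0.557, 0.3707, 0.0627]
contact_force: [-1.4, -2.2, 24.0]
tcp_pos: [0.5536, 0.3691, 0.0578]
contact_force: [-0.0, -0.9, 0.2]
grip_width: 0.0501
tcp_pos: [0.5562, 0.3718, 0.2242]
contact_force: [-0.3, 0.4, -0.1]
tcp_pos: [0.5543, 0.4684, 0.2175]
contact_force: [0.1, -0.7, -0.1]
tcp [0.5543 0.4684 0.2175] yaw 89.99 t 55.75
(array([525., 152.]), np.int32(208), [801.0, -501.8], [119, 41], 21.9, np.float64(40.6))
(array([331., 309.]), np.int32(1064), [387.0, 28.2], [110, 65], 14.9, np.float64(35.8))
(array([395., 324.]), np.int32(835), [346.7, -137.5], [83, 82], -2.7, np.float64(49.2))
550 [('w', -49, -46), ('D', -43, -41), ('w', -38, 109), ('D', 114, 116), ('w', 118, 141), ('g', 144, 159)]
565 [('w', -49, -46), ('D', -44, -36), ('w', -36, -34), ('w', -29, -29), ('D', -24, -24), ('w', -22, 111), ('D', 113, 119), ('w', 121, 123), ('w', 123, 128), ('w', 128, 131), ('w', 133, 141), ('g', 144, 158)]
580 [('w', -49, -47), ('D', -44, -22), ('w', -22, 111), ('D', 113, 131), ('w', 133, 141), ('g', 143, 158)]
600 [('w', -47, -47), ('D', -45, -22), ('w', -19, 111), ('D', 113, 131), ('w', 133, 141), ('g', 143, 158)]
620 [('w', -48, -45), ('D', -43, -22), ('w', -20, 111), ('D', 113, 133), ('w', 136, 141), ('g', 143, 158)]
630 [('w', -49, -45), ('D', -43, -28), ('w', -23, 113), ('D', 118, 128), ('D', 130, 133), ('w', 133, 141), ('g', 143, 158)]
y -30 x ext [542. 646.] n 63
y -12 x ext [544. 647.] n 60
y 7 x ext [542. 646.] n 64
y 27 x ext [543. 649.] n 62
y 48 x ext [545. 644.] n 73
y 67 x ext [545. 644.] n 54
y 86 x ext [546. 647.] n 63
y 105 x ext [546. 645.] n 79
y 115 x ext [548. 648.] n 73
```

View pics/c11.png

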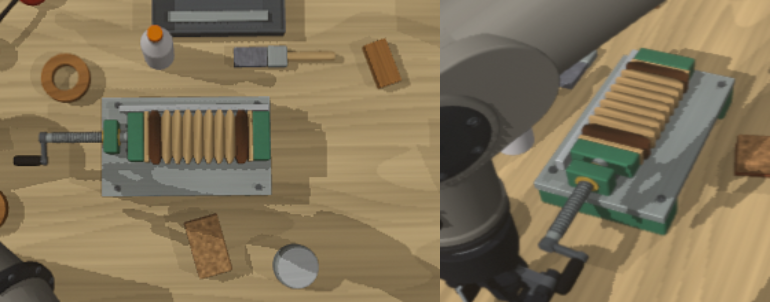

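The row is tight and straight: seven blanks between the two pattern boards, all against the fence, with the bystanders unmoved and the robot clear.

```bash
python3 -c "
from h import *
print(r.hand_in())"
```

```text
the job is handed in; nothing more can be done
None
```

I handed the job in at about 56 s on the robot's clock: all four loose blanks stand home against the fence between the two pattern boards, the row is clamped (about 24 N at the crank grip), and nothing was toppled and no bystander was moved.

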